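# Put the stripped mincer's parts away

## Robot

A 6-joint arm with a two-finger parallel gripper is mounted at the origin on the work surface. World frame = base frame: x ahead of the robot, y to its left, z up, the work surface at z = 0. Lengths are in mm, angles in rad, forces in N, time in s.
With the tool pointing down it reaches from about 350 to 775 mm from the base axis. Payload 7.3 kg.
Tool frame: the origin (TCP) lies at the very end of the fingers, on their centre line; the grasp point (between the pads) lies 19 mm behind it; x points along the fingers, z is the direction in which the jaws open and shut, and the axes are right-handed (so a half turn about x gives the same grasp; the last joint's range is limited). The gripper opens to 92 mm and grips with 3 to 60 N. Pads are 19 mm wide; open, the fingers measure 130 mm over their backs; the gripper's body (75 mm by 190 mm) begins 47 mm behind the grasp point.
Start: joints at [-1.256, 0.342, 1.524, -0, 1.275, -0.146], TCP at [233.473, -470.25, 226.741] pointing down, gripper open.
Joint ranges: [-2.53, 2.53], [-0.77, 2.02], [0.04, 2.7], [-1, 4.14], [0.28, 2.66], [-3.11, 3.11]. Speed limits (rad/s): [2.57, 2.57, 3.14, 3.14, 3.14, 3.14].

## Interface

Orientations are given as [roll, pitch, yaw] about the fixed x, y, z axes, in that order (R = Rz(yaw) Ry(pitch) Rx(roll)).
In Python, from plant import * gives the robot as it stands.
- The arm moves only by the shell command python3 -m creep 'ROWS'. ROWS is JSON, a list of rows, each an object of numbers: "tx", "ty", "tz": the shift along the tool's x, y, z in cm; "wx", "wy", "wz": the turn, a rotation vector about the tool's x, y, z in rad; "gripper": the closure, from -1 (fully open) to 1 (shut). A call has 1 to 8 rows; each row is the pose to reach, as a shift and turn from the pose commanded when the call began, along the tool's axes at that moment; what a row does not reach only later rows make up. A row lasts 1/12 s, in which the tool goes at most 41.7 mm and 7.16 degrees, less where a joint would pass 70% of its speed; a pose out of reach is approached as far as the arm can. A call with a gripper value outside its range is refused whole. The fingers move at their own pace and stop on an object; the grip force is fixed at half the most. Time passes only in rows, so rows that repeat a pose let the fingers close. It gives the time, the measured TCP pose, the force and the opening at its end, in the units of the state.
- get_obs(): the state, without advancing time (a new reading comes with each control period).
- capture(name): name is "scene" or "top"; returns a dict with "frame" (480x640x3 uint8, red, green, blue), "z_map" (480x640 float32, mm along the optical axis (not along the pixel's ray), 0 where there is no reading), "vertical_fov" (degrees; the focal length in pixels is half the picture's height over the tangent of half this angle, whatever the lens; pixels are square), "cx", "cy" (the principal point, pixels), "xyz" and "rotation" of the camera in the world. Camera axes: x right, y down, z forward; pixel columns grow to the right and rows downward; lengths in mm; the calibration is good to about 2 mm. A picture is of the moment at which its call begins.
- close_job(): hands the job in, once; it reports no verdict.
The state is a dict: "time": time; "joint_positions": joint angles; "dq": joint speeds; "tau": joint torques, N m; "tool_pos": TCP position; "tcp_rot": TCP orientation; "contact_force": force on the tool from outside, world axes, zero at the start; "moment": the same for the moment, N m; "grip_width": finger opening in mm.
Only numpy, scipy, OpenCV 4.12 (cv2) and the standard library are available. Lean on these libraries where they do the work, as an engineer would, in place of code of your own. Each camera call takes 0.05 s, during which the arm holds its last target.

## Task

The meat mincer has been taken apart and washed; put its four parts away, each in its own place. The sharp four-bladed knife goes first, flat on the white square pad with its blades lying along the black cross, before you move any other part; then, in any order, the perforated plate flat in the middle of the round orange pad, the grey metal filling funnel upright in the wide blue collar and the white pusher upright in the narrow yellow collar. Leave the jar and the bowl where they stand.

Things in the scene. Friction and masses are not known exactly. Their poses are not given: they have to be found in the camera images.
- knife_center (a point): Mincer knife: flat steel cross of four equal blades with a dark round hub, lying flat. 62 mm from blade tip to opposite tip, each blade 14 mm wide and 12 mm thick, hub 28 mm across and 14 mm high. Point: its centre, 7 mm above its underside. Blades lie along its own x and y axes; z is up. 80 to 170 g. Can be gripped across two opposite blade tips (62 mm).
- plate_center (a point): Perforated mincer plate: steel disc with dark holes, 62 mm diameter, 14 mm thick, lying flat. Point: its centre, 7 mm above its underside. 140 to 280 g.
- funnel_center (a point): Filling funnel: dark grey metal, standing upright on its round flange (64 mm diameter, 7 mm thick), a cone above it narrowing to a straight tube 22 mm in diameter from 45 to 105 mm above the underside. Point: on its axis, 52.5 mm above the underside; z is up. 55 to 115 g.
- pusher_center (a point): Pusher: white plastic, standing upright: round foot 38 mm in diameter from 0 to 45 mm, above it a round handle 26 mm in diameter up to 100 mm. Point: on its axis, 50 mm above the underside; z is up. 75 to 155 g.
- knife_pad: Place of the knife: fixed white square pad, 88 x 88 mm, 4 mm thick, with a flat black cross printed along its x and y axes (arms 66 mm tip to tip, 18 mm wide). Origin: centre of its underside; top face 4 mm above it.
- plate_pad: Place of the plate: fixed round orange pad, 90 mm diameter, 4 mm thick, with a printed black circle 66 mm in diameter. Origin: centre of its underside; top face 4 mm above it.
- funnel_collar: Place of the funnel: fixed round blue collar, open on top: inner diameter 84 mm, wall 4 mm, height 14 mm, floor 4 mm thick. Origin: centre of its underside.
- pusher_collar: Place of the pusher: fixed round yellow collar, open on top: inner diameter 56 mm, wall 4 mm, height 14 mm, floor 4 mm thick. Origin: centre of its underside.
- jar_center (a point): Bystander: amber glass jar with a red lid, 60 mm diameter, 100 mm high, to the robot's left of the work mat, on the counter. Point: its centre. Leave it alone.
- bowl: Bystander: small white bowl, 100 mm across, 45 mm high, on the counter to the right of the work mat. Origin: centre of its underside. Leave it alone.
Things that resemble listed ones, but are neither listed nor needed, are in the scene too. What is shaped like the part that bears plate_center but red or turquoise is not meant. Leave any pink or turquoise look-alike of the part that bears knife_center alone.

How it is judged:
By the outcome, as a careful person would: the job done as asked, in the order asked, and still so for the second after the job is handed in, with the robot touching nothing.
It also fails if it takes over 106 s, if anything falls off the work surface, if the arm or the gripper's body presses on something with over 40 N, if the wrist force passes 120 N, or if a joint passes its speed limit or range.

## Working session

There is one attempt and no reset: what is moved stays moved. The work goes in short steps, Python scripts to look and compute and a shell command to move; the robot and the scene stay as the last step left them, time stands still between calls to the robot, and variables do not carry over. Pictures are saved under pics/ and viewed, and the job is handed in when it is done.

```bash
ls; mkdir -p pics; python3 - <<'E'
from plant import *
import cv2,numpy as np
o=get_obs(); print({k:np.round(v,3).tolist() for k,v in o.items()})
for n in("scene","top"):
    c=capture(n); np.savez(f"{n}0.npz",**c)
    cv2.imwrite(f"pics/{n}0.png",c["frame"][:,:,::-1]); print(n,c["vertical_fov"],c["cx"],c["cy"],c["xyz"],np.round(c["rotation"],4).tolist())
E
```

```text
pics
{'time': 0.0, 'joint_positions': [-1.256, 0.343, 1.525, 0.0, 1.275, -0.146], 'dq': [0.0, -0.001, 0.001, 0.0, -0.001, -0.0], 'tau': [0.002, -43.124, -24.421, 0.072, 0.056, -0.0], 'tool_pos': [233.355, -469.865, 226.042], 'tcp_rot': [2.992, 1.569, 1.882], 'contact_force': [0.155, 0.081, 0.038], 'moment': [-0.029, -0.017, 0.008], 'grip_width': 91.912}
scene 53.91031230247061 316.956872805085 233.81857575686803 [1158.49497535  382.42974617  937.53898054] [-2.4377, 0.0093, 2.1041]
top 57.46728751443277 318.05838787903684 244.33625234843683 [ 345.14387338   -3.74232423 1096.5471532 ] [-2.9509, -0.013, -1.5566]
```

View pics/scene0.png

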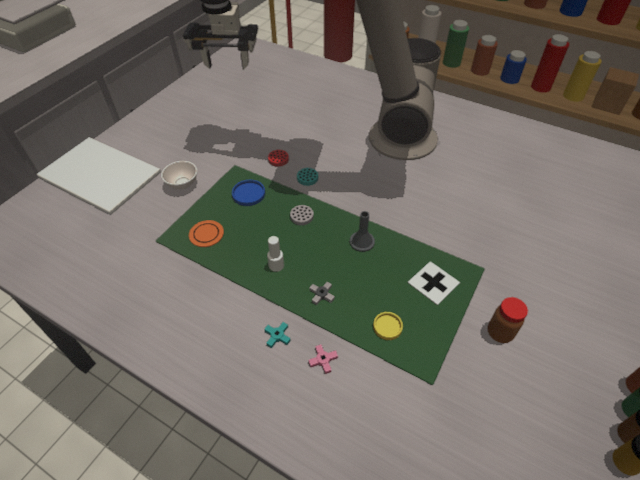

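View pics/top0.png

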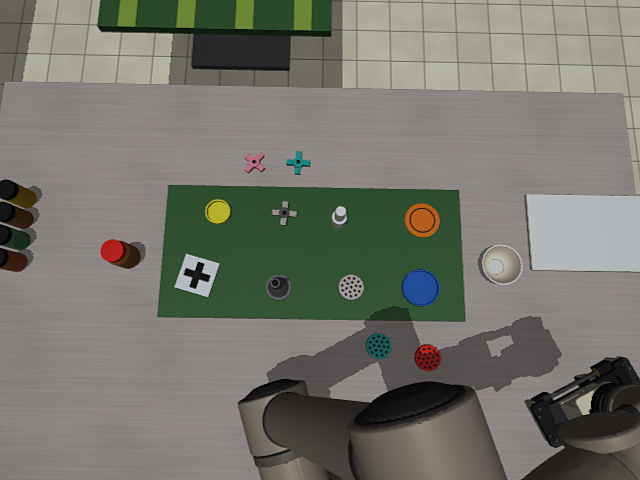

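The top view (upright, +y to the left) shows the knife at (285,213), the knife pad (197,275), yellow collar (218,211), pusher (340,215), orange pad (422,220), funnel (278,287), plate (351,287) and blue collar (420,287). The pink and turquoise knives and the turquoise and red plates are off the mat. Next I'll measure.

```bash
cat > h.py <<'E'
import numpy as np,cv2
from scipy.spatial.transform import Rotation as R
def f(c): return 240/np.tan(np.radians(float(c["vertical_fov"]))/2)
def Rc(c): return R.from_euler("xyz",c["rotation"]).as_matrix()
def ray(c,p):
    p=np.atleast_2d(p).astype(float); F=f(c)
    d=np.c_[(p[:,0]-c["cx"])/F,(p[:,1]-c["cy"])/F,np.ones(len(p))]
    return d@Rc(c).T
def plane(c,p,z):
    d=ray(c,p); return c["xyz"]+d*((z-c["xyz"][2])/d[:,2])[:,None]
def cloud(c):
    v,u=np.mgrid[0:480,0:640]; d=ray(c,np.c_[u.ravel(),v.ravel()])
    return (c["xyz"]+d*c["z_map"].reshape(-1,1)).reshape(480,640,3)
def proj(c,P):
    q=(np.atleast_2d(P)-c["xyz"])@Rc(c); return q[:,:2]/q[:,2:]*f(c)+[c["cx"],c["cy"]]
E
python3 - <<'E'
from h import *
for n in("top","scene"):
    c=dict(np.load(n+"0.npz")); P=cloud(c)
    pts={"top":dict(knife=(285,213),kp=(183,285),yc=(218,211),pus=(340,210),op=(422,220),fun=(278,284),pl=(351,287),bc=(420,287),mat=(310,250),table=(310,120),jar=(113,250),pk=(255,162)),
     "scene":dict(knife=(322,292),kp=(420,270),yc=(388,326),pus=(273,242),op=(206,233),fun=(364,215),pl=(301,214),bc=(249,194),mat=(340,270),table=(300,420),jar=(513,309),pk=(323,358))}[n]
    for k,(u,v) in pts.items(): print(n,k,P[v,u].round(1),c["frame"][v,u])
E
```

```text
top knife [632.4  70.2  21.1] [21 19 22]
top kp [447.1 318.1   9. ] [182 186 194]
top yc [637.6 242.4   9.8] [181 175  42]
top pus [620.3 -64.3 102.3] [181 186 189]
top op [ 622.9 -280.3   10.4] [180  92  28]
top fun [443.3  75.2 109.1] [79 81 82]
top pl [447.4 -97.2  21.6] [11 10 13]
top bc [ 451.1 -270.    10.3] [ 33  76 151]
top mat [540.7   5.3   6.7] [49 81 49]
top table [897.5  11.6   1.5] [139 131 130]
top jar [516.6 457.4  99.6] [177  32  29]
top pk [769.1 152.4  16.9] [103  60  75]
scene knife [638.5  79.   20.9] [27 27 26]
scene kp [1158.5  382.4  937.5] [148 155 144]
scene yc [636.7 246.3  11.2] [193 179  78]
scene pus [624.7 -58.3 104.2] [194 194 191]
scene op [ 625.3 -276.8    7.9] [183  97  55]
scene fun [452.   86.1 111.4] [33 33 30]
scene pl [454.4 -92.2  20.5] [129 121 117]
scene bc [ 453.9 -263.4    9.1] [ 42  74 138]
scene mat [552.7  79.8   5.3] [55 81 53]
scene table [904.5 183.8  -1.3] [145 138 132]
scene jar [523.2 462.8 100.6] [175  45  43]
scene pk [776.5 161.7  16.1] [32 28 29]
```

```bash
cat > meas.py <<'E'
from h import *
import sys
def big(m,seed=None):
    m=m.astype(np.uint8); n,l,s,ce=cv2.connectedComponentsWithStats(m)
    return sorted([(s[i,4],i) for i in range(1,n)],reverse=True),l,ce
Z=6
for n in("top","scene"):
    c=dict(np.load(n+sys.argv[1]+".npz")); P=cloud(c); hsv=cv2.cvtColor(c["frame"],cv2.COLOR_RGB2HSV).astype(int); H,S,V=hsv[...,0],hsv[...,1],hsv[...,2]
    roi=(P[...,0]>370)&(P[...,0]<710)&(P[...,1]>-360)&(P[...,1]<370)
    def hull(m,z,name,box=None):
        if box is not None: m=m&(abs(P[...,0]-box[0])<box[2])&(abs(P[...,1]-box[1])<box[2])
        b,l,ce=big(m); mm=(l==b[0][1]).astype(np.uint8)
        k=max(cv2.findContours(mm,cv2.RETR_EXTERNAL,cv2.CHAIN_APPROX_NONE)[0],key=len).reshape(-1,2)
        Q=plane(c,k,z)[:,:2]; (x,y),r=cv2.minEnclosingCircle(Q.astype(np.float32))
        e=cv2.fitEllipse(Q.astype(np.float32)) if len(Q)>5 else None
        print(n,name,b[0][0],"enc",round(x,1),round(y,1),"d",round(2*r+1.8,1),"ell",np.round(e[0],1),np.round(e[1],1)); return mm,Q
    hull((H>20)&(H<35)&(S>130)&(V>70)&roi,Z+14,"yellow")
    hull((H>3)&(H<17)&(S>140)&(V>90)&roi,Z+4,"orange")
    hull((H>100)&(H<125)&(S>120)&roi,Z+14,"blue")
    grey=(S<70)&roi
    g2=~((H>40)&(H<85)&(S>70))&roi
    hull(g2&(P[...,2]>Z+9),Z+14,"plate",(450,-95,50))
    m,Q=hull(g2&(P[...,2]>Z+8),Z+13,"knife",(632,73,50))
    m,Q=hull((S<60)&(V>100)&roi,Z+4,"pad",(460,310,75)); print("  padrect",cv2.minAreaRect(Q.astype(np.float32)), cv2.approxPolyDP(Q.astype(np.float32)[:,None],20,True).reshape(-1,2).round(1).tolist())
    hull(V<60,Z+4,"cross",(460,310,32))
    for nm,b,zz in(("funnel",(445,77,70),105),("pusher",(622,-62,70),100)):
        hull((P[...,2]>Z+zz-12)&roi,Z+zz,nm+"top",b)
E
python3 meas.py 0
python3 - <<'E'
import cv2
a=cv2.imread('pics/top0.png')
cv2.imwrite('pics/crop0.png',cv2.resize(a[180:330,150:350],None,fx=4,fy=4,interpolation=cv2.INTER_CUBIC))
E
```

```text
top yellow 503 enc 635.7 241.9 d 67.6 ell [635.2 241.9] [62.7 63.7]
top orange 854 enc 623.5 -279.4 d 92.4 ell [ 623.5 -279.8] [86.4 88.4]
top blue 1106 enc 450.2 -269.0 d 95.2 ell [ 450. -269.] [89.4 91.8]
top plate 488 enc 448.0 -97.6 d 63.3 ell [447.9 -97.5] [59.4 59.6]
top knife 237 enc 633.6 72.3 d 64.1 ell [634.   72.3] [52. 53.]
top pad 966 enc 472.5 286.9 d 123.8 ell [472.6 286.8] [101.2 103.2]
  padrect ((472.815185546875, 286.2209777832031), (89.83451843261719, 88.25822448730469), 74.60010528564453) [[524.7999877929688, 318.3999938964844], [441.70001220703125, 339.6000061035156], [420.8999938964844, 254.5], [503.29998779296875, 237.10000610351562]]
top cross 188 enc 468.7 295.7 d 56.4 ell [470.6 295.5] [38.6 49.1]
top funneltop 76 enc 445.7 81.0 d 23.7 ell [445.6  81.1] [19.8 20.8]
top pushertop 95 enc 615.7 -65.8 d 28.5 ell [615.9 -65.8] [23.5 25.2]
scene yellow 659 enc 639.9 246.6 d 71.1 ell [639.9 245.8] [62.6 67.9]
scene orange 724 enc 626.4 -276.5 d 93.4 ell [ 626. -276.] [87.5 88.9]
scene blue 679 enc 455.6 -262.7 d 103.8 ell [ 455.6 -263.5] [89.8 98.5]
scene plate 335 enc 452.4 -94.0 d 67.2 ell [452.  -94.2] [60.3 62. ]
scene knife 272 enc 637.3 75.9 d 65.0 ell [637.7  75.5] [52.5 53.9]
scene pad 933 enc 474.1 289.7 d 124.6 ell [474.6 289.4] [103.1 105.5]
  padrect ((474.2291259765625, 288.4486389160156), (89.8257827758789, 90.65169525146484), 74.77185821533203) [[422.29998779296875, 256.70001220703125], [505.5, 237.1999969482422], [527.0999755859375, 320.6000061035156], [442.29998779296875, 340.29998779296875]]
scene cross 167 enc 469.8 295.6 d 54.2 ell [470.9 296.5] [39.5 47.3]
scene funneltop 78 enc 453.0 86.2 d 32.8 ell [452.6  86.1] [20.5 31.2]
scene pushertop 102 enc 623.9 -60.2 d 34.3 ell [623.5 -60. ] [24.5 30.9]
```

View pics/crop0.png

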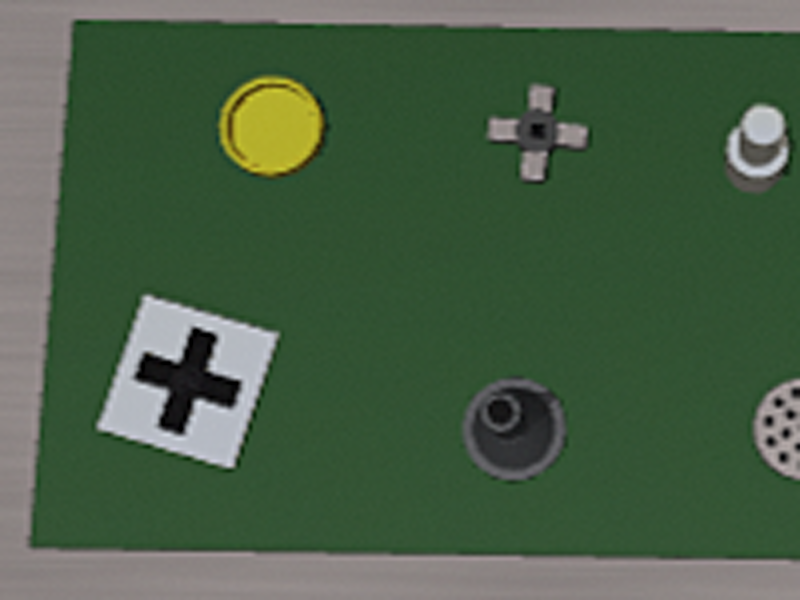

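```bash
cat > ang.py <<'E'
from h import *
import sys
def four(Q,ctr=None):
    q=Q[:,0]+1j*Q[:,1]; q=q-(q.mean() if ctr is None else ctr); return np.degrees(np.angle((q**4).sum()))/4
def seg(c,kc,pc,Z=6,n=""):
    # upsampled masks about given expected world centres
    out={}
    up=4; fr=cv2.resize(c["frame"],None,fx=up,fy=up,interpolation=cv2.INTER_CUBIC)
    hsv=cv2.cvtColor(fr,cv2.COLOR_RGB2HSV).astype(int);H,S,V=hsv[...,0],hsv[...,1],hsv[...,2]
    v,u=np.mgrid[0:fr.shape[0],0:fr.shape[1]]; uv=np.c_[u.ravel(),v.ravel()]; uv=(uv+.5)/up-.5
    def get(m,z,ctr,rad):
        W=plane(c,uv,z)[:,:2].reshape(*fr.shape[:2],2)
        mm=(m&(np.hypot(W[...,0]-ctr[0],W[...,1]-ctr[1])<rad)).astype(np.uint8)
        k,l,s,ce=cv2.connectedComponentsWithStats(mm); i=1+np.argmax(s[1:,4]); return W[l==i]
    if kc is not None:
        Q=get(~((H>40)&(H<85)&(S>70)),Z+12.5,kc,40); out["knife"]=(Q.mean(0),four(Q))
    Q=get(~((H>40)&(H<85)&(S>70)),Z+4,pc,68); out["pad"]=(Q.mean(0),four(Q)+45)
    Q=get(V<90,Z+4,pc,40); out["cross"]=(Q.mean(0),four(Q))
    return out
if __name__=="__main__":
    for n in("top","scene"):
        c=dict(np.load(n+sys.argv[1]+".npz"))
        for k,(p,a) in seg(c,(635.6,74),(473.5,287.5)).items(): print(n,k,p.round(1),round(a,1))
E
python3 ang.py 0
cat > go.py <<'E'
from h import *
from plant import get_obs
# tool frame: x down, z jaw dir. target pos & jaw yaw (deg, of tool z in world), mod 180
def rows(pos,jaw=None):
    o=get_obs(); M=R.from_euler("xyz",o["tcp_rot"]); p=np.array(o["tool_pos"])
    d=M.inv().apply(np.array(pos)-p)/10
    z=M.as_matrix()[:,2]; cur=np.degrees(np.arctan2(z[1],z[0]))
    # desired tool: x=(0,0,-1)
    a=np.radians(cur if jaw is None else cur+((jaw-cur+90)%180-90))
    Z=np.array([np.cos(a),np.sin(a),0]); X=np.array([0,0,-1.]); Y=np.cross(Z,X)
    w=(M.inv()*R.from_matrix(np.c_[X,Y,Z])).as_rotvec()
    print("t",round(o["time"],2),"pos",np.round(p,1),"jaw",round(cur,2),"q",np.round(o["joint_positions"],2),"w",o["grip_width"].__round__(1),"F",np.round(o["contact_force"],1))
    print("  tx,ty,tz",d.round(2),"w",w.round(3),"dist",np.linalg.norm(d).round(1))
if __name__=="__main__":
    import sys; a=[float(x) for x in sys.argv[1:]]; rows(a[:3],a[3] if len(a)>3 else None)
E
python3 go.py 500 -200 200 0;python3 go.py 635.6 74 80 -6
```

```text
top knife [633.6  73.1] -4.7
top pad [472.9 286. ] 74.5
top cross [473.2 286.2] -15.5
scene knife [639.4  78. ] -4.5
scene pad [475.9 289.4] 74.6
scene cross [474.2 289. ] -15.5
t 0.1 pos [ 233.3 -469.9  226.1] jaw -63.6 q [-1.26  0.34  1.52 -0.    1.28 -0.15] w 91.9 F [-0.3  0.3 -0.9]
  tx,ty,tz [  2.64  35.89 -12.31] w [-1.11e+00 -1.00e-03 -1.00e-03] dist 38.0
t 0.1 pos [ 233.3 -469.9  226.1] jaw -63.6 q [-1.26  0.34  1.52 -0.    1.28 -0.15] w 91.9 F [-0.3  0.3 -0.9]
  tx,ty,tz [ 14.67  60.21 -30.81] w [-1.005e+00 -1.000e-03 -1.000e-03] dist 69.2
```

```bash
python3 go.py 635.5 74 200 -4.6; python3 -m creep '[{"tx":2.6,"ty":60.2,"tz":-30.8,"wx":-1.03,"gripper":-1},{"tx":2.6,"ty":60.2,"tz":-30.8,"wx":-1.03,"gripper":-1},{"tx":2.6,"ty":60.2,"tz":-30.8,"wx":-1.03,"gripper":-1},{"tx":2.6,"ty":60.2,"tz":-30.8,"wx":-1.03,"gripper":-1},{"tx":2.6,"ty":60.2,"tz":-30.8,"wx":-1.03,"gripper":-1},{"tx":2.6,"ty":60.2,"tz":-30.8,"wx":-1.03,"gripper":-1},{"tx":2.6,"ty":60.2,"tz":-30.8,"wx":-1.03,"gripper":-1},{"tx":2.6,"ty":60.2,"tz":-30.8,"wx":-1.03,"gripper":-1}]'; python3 go.py 635.5 74 150 -4.6
```

```text
t 0.1 pos [ 233.3 -469.9  226.1] jaw -63.6 q [-1.26  0.34  1.52 -0.    1.28 -0.15] w 91.9 F [-0.3  0.3 -0.9]
  tx,ty,tz [  2.67  60.21 -30.83] w [-1.03e+00 -1.00e-03 -1.00e-03] dist 67.7
t 0.1 pos [ 233.3 -469.9  226.1] jaw -63.6 q [-1.26  0.34  1.52 -0.    1.28 -0.15] w 91.9 F [-0.3  0.3 -0.9]
  tx,ty,tz [  7.67  60.2  -30.83] w [-1.03e+00 -1.00e-03 -1.00e-03] dist 68.1validation failed for argument at $[0]...
```

```bash
python3 -m creep '[{"tx":0,"ty":3,"tz":-1.5,"wx":-0.1,"wy":0,"wz":0,"gripper":-1}]'; python3 -m creep --help | head -30
```

```text
time: 0.18
tool_pos: [251.6, -446.4, 226.0]
tcp_rot: [-1.272, 1.569, -2.286]
contact_force: [1.3, 0.5, -1.0]
grip_width: 91.7invalid input: not JSON, or not a number
```

```bash
python3 go.py 635.5 74 150 -4.6; python3 -m creep '[{"tx":2,"ty":30,"tz":-15,"wx":-0.5,"wy":0,"wz":0,"gripper":-1},{"tx":2,"ty":30,"tz":-15,"wx":-0.5,"wy":0,"wz":0,"gripper":-1},{"tx":2,"ty":30,"tz":-15,"wx":-0.5,"wy":0,"wz":0,"gripper":-1},{"tx":2,"ty":30,"tz":-15,"wx":-0.5,"wy":0,"wz":0,"gripper":-1},{"tx":2,"ty":30,"tz":-15,"wx":-0.5,"wy":0,"wz":0,"gripper":-1},{"tx":2,"ty":30,"tz":-15,"wx":-0.5,"wy":0,"wz":0,"gripper":-1},{"tx":2,"ty":30,"tz":-15,"wx":-0.5,"wy":0,"wz":0,"gripper":-1},{"tx":2,"ty":30,"tz":-15,"wx":-0.5,"wy":0,"wz":0,"gripper":-1}]'; python3 go.py 635.5 74 150 -4.6
```

```text
t 0.18 pos [ 251.6 -446.4  226. ] jaw -58.12 q [-1.21  0.32  1.56 -0.    1.26 -0.19] w 91.7 F [ 1.3  0.5 -1. ]
  tx,ty,tz [  7.47  60.1  -23.92] w [-0.934 -0.     0.002] dist 65.1
time: 0.85
tool_pos: [427.0, -157.2, 206.7]
tcp_rot: [-2.732, 1.571, 3.041]
contact_force: [0.7, -0.6, -0.7]
grip_width: 91.8
t 0.85 pos [ 427.  -157.2  206.7] jaw -29.23 q [-0.52  0.23  1.74 -0.    1.17 -0.01] w 91.8 F [ 0.7 -0.6 -0.7]
  tx,ty,tz [ 5.66 30.36  6.9 ] w [-0.43 -0.    0.  ] dist 31.6
```

```bash
python3 -m creep '[{"tx":5.6,"ty":30.4,"tz":6.9,"wx":-0.43,"wy":0,"wz":0,"gripper":-1},{"tx":5.6,"ty":30.4,"tz":6.9,"wx":-0.43,"wy":0,"wz":0,"gripper":-1},{"tx":5.6,"ty":30.4,"tz":6.9,"wx":-0.43,"wy":0,"wz":0,"gripper":-1},{"tx":5.6,"ty":30.4,"tz":6.9,"wx":-0.43,"wy":0,"wz":0,"gripper":-1},{"tx":5.6,"ty":30.4,"tz":6.9,"wx":-0.43,"wy":0,"wz":0,"gripper":-1},{"tx":5.6,"ty":30.4,"tz":6.9,"wx":-0.43,"wy":0,"wz":0,"gripper":-1},{"tx":5.6,"ty":30.4,"tz":6.9,"wx":-0.43,"wy":0,"wz":0,"gripper":-1},{"tx":5.6,"ty":30.4,"tz":6.9,"wx":-0.43,"wy":0,"wz":0,"gripper":-1}]'; python3 -m creep '[{"tx":5,"ty":0,"tz":0,"wx":0,"wy":0,"wz":0,"gripper":-1},{"tx":8,"ty":0,"tz":0,"wx":0,"wy":0,"wz":0,"gripper":-1},{"tx":8,"ty":0,"tz":0,"wx":0,"wy":0,"wz":0,"gripper":-1},{"tx":8,"ty":0,"tz":0,"wx":0,"wy":0,"wz":0,"gripper":-1}]'
cat > shot.py <<'E'
import sys
from h import *
from plant import *
i=sys.argv[1]
for n in ("top","scene"):
    c=capture(n); np.savez(f"{n}{i}.npz",**c)
    P=np.array(get_obs()["tool_pos"]) if len(sys.argv)<4 else np.array([float(a) for a in sys.argv[2:5]])
    u,v=proj(c,P)[0].astype(int); u=min(max(u,80),560);v=min(max(v,80),400)
    cr=c["frame"][v-80:v+80,u-80:u+80,::-1]
    s=cv2.resize(cr,(400,400),interpolation=cv2.INTER_CUBIC); out=s if n=="top" else np.hstack([out,s])
    print(n,"crop origin",u-80,v-80,"x2.5")
cv2.imwrite(f"pics/s{i}.png",out)
E
python3 shot.py 1; python3 go.py 635.5 74 9 -4.6
```

```text
time: 1.52
tool_pos: [636.5, 75.9, 149.2]
tcp_rot: [2.532, 1.57, 2.454]
contact_force: [-0.4, -1.0, 0.5]
grip_width: 91.8
time: 1.85
tool_pos: [633.5, 72.5, 68.9]
tcp_rot: [-3.049, 1.565, -3.128]
contact_force: [-0.2, 0.1, -0.1]
grip_width: 91.7
top crop origin 202 126 x2.5
scene crop origin 239 197 x2.5
t 1.95 pos [636.4  72.2  73.1] jaw -4.61 q [-0.01  0.69  1.37 -0.    1.07  0.07] w 91.9 F [ 0.8 -0.3 -0.4]
  tx,ty,tz [ 6.41  0.17 -0.13] w [-0.     0.003 -0.   ] dist 6.4
```

View pics/s1.png

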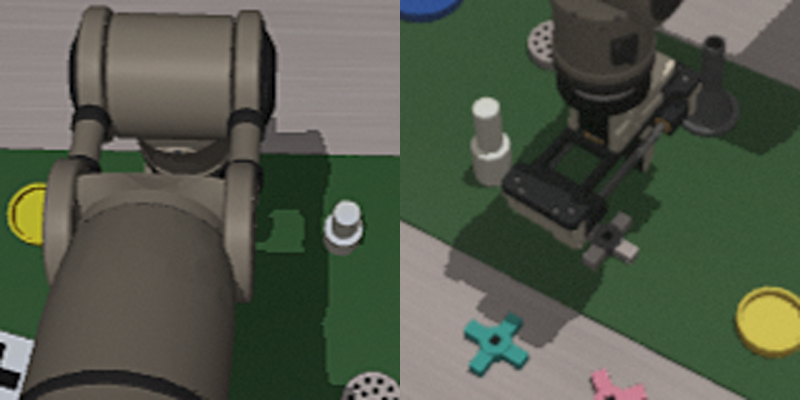

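Scene view: the open gripper straddles the knife, near finger at about (575,220) in the crop, knife at (610,240). The arm hides the top view. I'll descend and close.

```bash
python3 -m creep '[{"tx":3,"ty":0.1,"tz":-0.1,"wx":0,"wy":0,"wz":0,"gripper":-1},{"tx":5,"ty":0.1,"tz":-0.1,"wx":0,"wy":0,"wz":0,"gripper":-1},{"tx":6.2,"ty":0.1,"tz":-0.1,"wx":0,"wy":0,"wz":0,"gripper":-1},{"tx":6.2,"ty":0.1,"tz":-0.1,"wx":0,"wy":0,"wz":0,"gripper":-1},{"tx":6.2,"ty":0.1,"tz":-0.1,"wx":0,"wy":0,"wz":0,"gripper":-1}]'; python3 shot.py 2; python3 go.py 635.5 74 9 -4.6
```

```text
time: 2.37
tool_pos: [635.2, 73.3, 10.5]
tcp_rot: [0.039, 1.569, -0.041]
contact_force: [-0.0, -0.3, 1.1]
grip_width: 91.9
top crop origin 204 132 x2.5
scene crop origin 240 212 x2.5
t 2.47 pos [635.8  73.4  11.1] jaw -4.6 q [-0.    0.77  1.42 -0.    0.95  0.08] w 92.1 F [-0.9  0.5  0.4]
  tx,ty,tz [ 0.21  0.06 -0.04] w [ 0.     0.004 -0.   ] dist 0.2
```

View pics/s2.png

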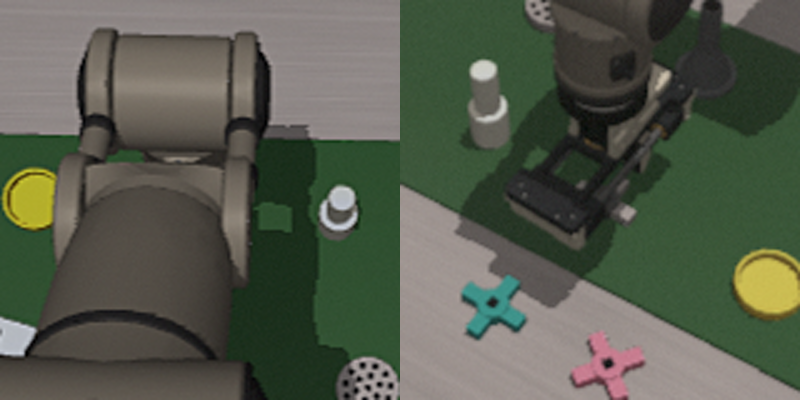

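Scene view: the fingers are down around the knife and one of its side blades shows at crop (625,213). Close the gripper.

```bash
python3 -m creep '[{"tx":0.15,"ty":0,"tz":0,"wx":0,"wy":0,"wz":0,"gripper":1},{"tx":0.15,"ty":0,"tz":0,"wx":0,"wy":0,"wz":0,"gripper":1},{"tx":0.15,"ty":0,"tz":0,"wx":0,"wy":0,"wz":0,"gripper":1},{"tx":0.15,"ty":0,"tz":0,"wx":0,"wy":0,"wz":0,"gripper":1},{"tx":0.15,"ty":0,"tz":0,"wx":0,"wy":0,"wz":0,"gripper":1},{"tx":0.15,"ty":0,"tz":0,"wx":0,"wy":0,"wz":0,"gripper":1},{"tx":0.15,"ty":0,"tz":0,"wx":0,"wy":0,"wz":0,"gripper":1},{"tx":0.15,"ty":0,"tz":0,"wx":0,"wy":0,"wz":0,"gripper":1}]'; python3 go.py 473.5 287.5 130 -15.5
```

```text
time: 3.13
tool_pos: [634.5, 73.5, 7.6]
tcp_rot: [-0.027, 1.57, -0.107]
contact_force: [0.7, -0.2, 1.4]
grip_width: 61.4
t 3.13 pos [634.5  73.5   7.6] jaw -4.59 q [-0.    0.77  1.42 -0.    0.95  0.08] w 61.4 F [ 0.7 -0.2  1.4]
  tx,ty,tz [-12.25  20.04 -17.75] w [ 0.19   0.001 -0.   ] dist 29.4
```

```bash
python3 -m creep '[{"tx":-1,"ty":0,"tz":0,"wx":0,"wy":0,"wz":0,"gripper":1},{"tx":-3,"ty":0,"tz":0,"wx":0,"wy":0,"wz":0,"gripper":1},{"tx":-6,"ty":0,"tz":0,"wx":0,"wy":0,"wz":0,"gripper":1},{"tx":-9,"ty":0,"tz":0,"wx":0,"wy":0,"wz":0,"gripper":1},{"tx":-11,"ty":2,"tz":-1.8,"wx":0,"wy":0,"wz":0,"gripper":1},{"tx":-12,"ty":4,"tz":-3.6,"wx":0.05,"wy":0,"wz":0,"gripper":1},{"tx":-12,"ty":6,"tz":-5.4,"wx":0.1,"wy":0,"wz":0,"gripper":1},{"tx":-12,"ty":8,"tz":-7,"wx":0.15,"wy":0,"wz":0,"gripper":1}]'; python3 go.py 473.5 287.5 125 -15.5
```

```text
time: 3.8
tool_pos: [570.1, 159.6, 128.8]
tcp_rot: [0.387, 1.569, 0.154]
contact_force: [0.5, 1.2, -2.1]
grip_width: 61.1
t 3.8 pos [570.1 159.6 128.8] jaw -13.35 q [0.14 0.55 1.47 0.   1.12 0.38] w 61.1 F [ 0.5  1.2 -2.1]
  tx,ty,tz [  0.38  10.21 -12.35] w [ 0.038  0.001 -0.001] dist 16.0
```

```bash
python3 -m creep '[{"tx":0,"ty":2.5,"tz":-3,"wx":0.03,"wy":0,"wz":0,"gripper":1},{"tx":0,"ty":5,"tz":-6,"wx":0.03,"wy":0,"wz":0,"gripper":1},{"tx":2,"ty":8,"tz":-9,"wx":0.03,"wy":0,"wz":0,"gripper":1},{"tx":4,"ty":10,"tz":-12,"wx":0.03,"wy":0,"wz":0,"gripper":1},{"tx":6,"ty":10,"tz":-12,"wx":0.03,"wy":0,"wz":0,"gripper":1},{"tx":6,"ty":10,"tz":-12,"wx":0.03,"wy":0,"wz":0,"gripper":1},{"tx":6,"ty":10,"tz":-12,"wx":0.03,"wy":0,"wz":0,"gripper":1}]'; python3 shot.py 3;python3 go.py 473.5 287.5 30 -15.5
```

```text
time: 4.38
tool_pos: [476.2, 283.5, 67.1]
tcp_rot: [-2.304, 1.569, -2.563]
contact_force: [0.6, -0.6, -1.2]
grip_width: 61.7
top crop origin 111 189 x2.5
scene crop origin 355 187 x2.5
t 4.48 pos [478.4 283.2  68.7] jaw -14.96 q [ 0.4   0.57  1.64 -0.    0.93  0.66] w 61.4 F [ 0.6  0.2 -1. ]
  tx,ty,tz [ 3.87  0.29 -0.59] w [ 0.009  0.002 -0.001] dist 3.9
```

View pics/s3.png

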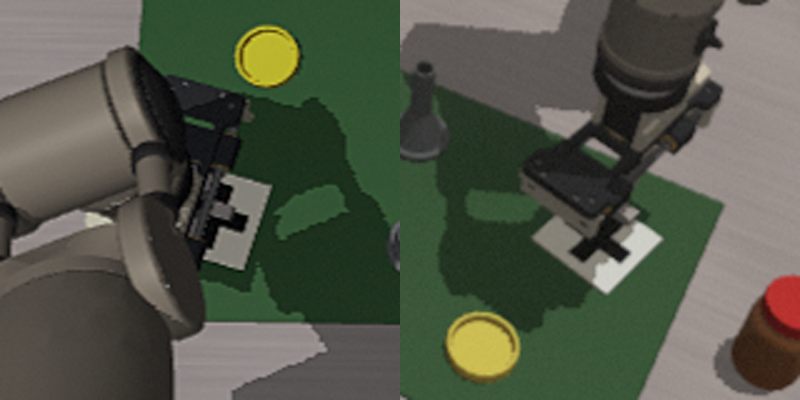

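Both views show the knife held level above the pad, cross visible beneath it. Lower to just above the pad and check.

```bash
python3 -m creep '[{"tx":1.5,"ty":0.3,"tz":-0.5,"wx":0.009,"wy":0,"wz":0,"gripper":1},{"tx":3,"ty":0.3,"tz":-0.5,"wx":0.009,"wy":0,"wz":0,"gripper":1},{"tx":4.4,"ty":0.3,"tz":-0.5,"wx":0.009,"wy":0,"wz":0,"gripper":1},{"tx":4.4,"ty":0.3,"tz":-0.5,"wx":0.009,"wy":0,"wz":0,"gripper":1},{"tx":4.4,"ty":0.3,"tz":-0.5,"wx":0.009,"wy":0,"wz":0,"gripper":1}]'; python3 shot.py 4;python3 go.py 473.5 287.5 13 -15.5; python3 - <<'E'
import cv2,numpy as np
for n,(u,v) in(("top",(170,235)),("scene",(395,240))):
    c=np.load(f"{n}4.npz")["frame"][v:v+75,u:u+75,::-1]; c=cv2.resize(c,(400,400),interpolation=cv2.INTER_CUBIC); o=c if n=="top" else np.hstack([o,c])
cv2.imwrite("pics/s4b.png",o)
E
```

```text
time: 4.9
tool_pos: [474.0, 287.0, 24.2]
tcp_rot: [0.455, 1.57, 0.184]
contact_force: [0.3, -0.2, -1.3]
grip_width: 61.6
top crop origin 114 193 x2.5
scene crop origin 354 197 x2.5
t 5.0 pos [474.3 287.6  24.8] jaw -15.48 q [ 0.41  0.63  1.68 -0.    0.83  0.68] w 61.3 F [-0.2  0.8 -0.7]
  tx,ty,tz [ 1.18 -0.03 -0.07] w [ 0.     0.002 -0.001] dist 1.2
```

View pics/s4b.png

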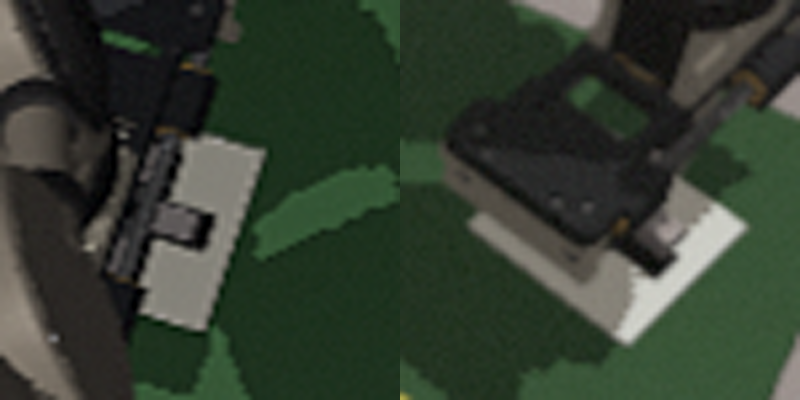

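The visible blade lies over the cross arm in both views, at about (185,222) in the top crop and (660,240) in the scene crop. Lower to contact.

```bash
python3 -m creep '[{"tx":0.6,"ty":0,"tz":-0.05,"wx":0,"wy":0,"wz":0,"gripper":1},{"tx":0.9,"ty":0,"tz":-0.05,"wx":0,"wy":0,"wz":0,"gripper":1},{"tx":1.1,"ty":0,"tz":-0.05,"wx":0,"wy":0,"wz":0,"gripper":1},{"tx":1.1,"ty":0,"tz":-0.05,"wx":0,"wy":0,"wz":0,"gripper":1}]'; python3 go.py 473.5 287.5 13 -15.5
```

```text
time: 5.33
tool_pos: [472.0, 287.8, 12.0]
tcp_rot: [-2.312, 1.57, -2.581]
contact_force: [-0.0, -0.5, -2.4]
grip_width: 61.5
t 5.33 pos [472.  287.8  12. ] jaw -15.41 q [ 0.41  0.65  1.69 -0.    0.81  0.68] w 61.5 F [-0.  -0.5 -2.4]
  tx,ty,tz [-0.1   0.01  0.15] w [ 0.002 -0.001  0.001] dist 0.2
```

```bash
python3 -m creep '[{"tx":0.1,"ty":0,"tz":0,"wx":0,"wy":0,"wz":0,"gripper":1},{"tx":0.1,"ty":0,"tz":0,"wx":0,"wy":0,"wz":0,"gripper":1}]';python3 -m creep '[{"tx":0.1,"ty":0,"tz":0,"wx":0,"wy":0,"wz":0,"gripper":1},{"tx":0.1,"ty":0,"tz":0,"wx":0,"wy":0,"wz":0,"gripper":1}]'
```

```text
time: 5.5
tool_pos: [472.4, 288.0, 11.6]
tcp_rot: [0.307, 1.571, 0.038]
contact_force: [-0.3, -1.3, 1.7]
grip_width: 61.4
time: 5.67
tool_pos: [472.4, 288.0, 11.5]
tcp_rot: [0.415, 1.57, 0.146]
contact_force: [-3.0, -1.7, 9.5]
grip_width: 61.3
```

```bash
python3 -m creep '[{"tx":-0.1,"ty":0,"tz":0,"wx":0,"wy":0,"wz":0,"gripper":1},{"tx":-0.1,"ty":0,"tz":0,"wx":0,"wy":0,"wz":0,"gripper":-1},{"tx":-0.1,"ty":0,"tz":0,"wx":0,"wy":0,"wz":0,"gripper":-1},{"tx":-0.1,"ty":0,"tz":0,"wx":0,"wy":0,"wz":0,"gripper":-1},{"tx":-0.1,"ty":0,"tz":0,"wx":0,"wy":0,"wz":0,"gripper":-1},{"tx":-0.1,"ty":0,"tz":0,"wx":0,"wy":0,"wz":0,"gripper":-1},{"tx":-2,"ty":0,"tz":0,"wx":0,"wy":0,"wz":0,"gripper":-1},{"tx":-5,"ty":0,"tz":0,"wx":0,"wy":0,"wz":0,"gripper":-1}]'; python3 -m creep '[{"tx":-4,"ty":0,"tz":0,"wx":0,"wy":0,"wz":0,"gripper":-1},{"tx":-8,"ty":0,"tz":0,"wx":0,"wy":0,"wz":0,"gripper":-1},{"tx":-9,"ty":4,"tz":8,"wx":0,"wy":0,"wz":0,"gripper":-1},{"tx":-9,"ty":4,"tz":16,"wx":0,"wy":0,"wz":0,"gripper":-1},{"tx":-9,"ty":4,"tz":16,"wx":0,"wy":0,"wz":0,"gripper":-1},{"tx":-9,"ty":4,"tz":16,"wx":0,"wy":0,"wz":0,"gripper":-1}]';python3 go.py 450 -95 150 90
```

```text
time: 6.33
tool_pos: [470.3, 287.0, 58.1]
tcp_rot: [-2.453, 1.564, -2.722]
contact_force: [0.2, -0.1, -0.4]
grip_width: 91.8
time: 6.83
tool_pos: [638.7, 283.9, 151.1]
tcp_rot: [0.517, 1.57, 0.248]
contact_force: [0.8, 0.8, -0.1]
grip_width: 91.6
t 6.83 pos [638.7 283.9 151.1] jaw -15.37 q [ 0.31  0.73  1.08 -0.    1.34  0.58] w 91.6 F [ 0.8  0.8 -0.1]
  tx,ty,tz [  0.09 -41.54  -8.15] w [ 1.303e+00  0.000e+00 -1.000e-03] dist 42.3
```

```bash
python3 shot.py 5 473 287 10; python3 - <<'E'
from ang import *
for n in("top","scene"):
    c=dict(np.load(n+"5.npz"))
    up=4; fr=cv2.resize(c["frame"],None,fx=up,fy=up,interpolation=cv2.INTER_CUBIC)
    for k,(p,a) in seg(c,None,(473.5,287.5)).items(): print(n,k,p.round(1),round(a,1))
E
```

```text
top crop origin 116 194 x2.5
scene crop origin 352 200 x2.5
top pad [471.4 297.1] 80.7
top cross [471.8 298.4] -20.8
scene pad [470.2 282.3] 48.7
scene cross [472.7 279.6] -24.8
```

View pics/s5.png

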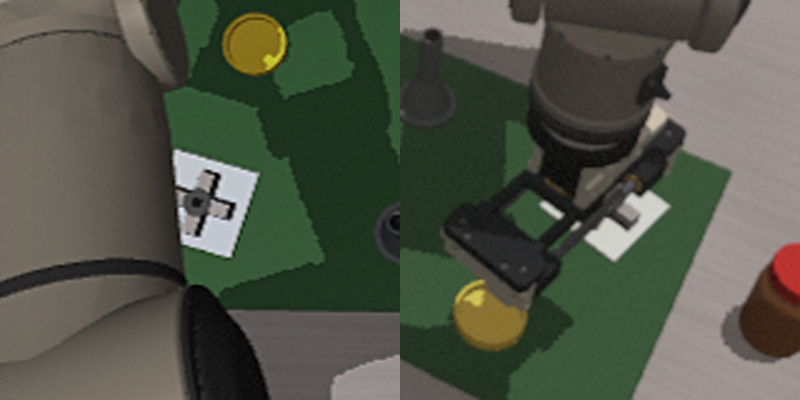

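The knife lies on the cross but the arm partly hides it. Moving towards the plate will clear the view.

```bash
python3 -m creep '[{"tx":0,"ty":-33,"tz":-1,"wx":0,"wy":0,"wz":0,"gripper":-1},{"tx":0,"ty":-33,"tz":-1,"wx":0,"wy":0,"wz":0,"gripper":-1},{"tx":0,"ty":-33,"tz":-1,"wx":0,"wy":0,"wz":0,"gripper":-1},{"tx":0,"ty":-33,"tz":-1,"wx":0,"wy":0,"wz":0,"gripper":-1},{"tx":0,"ty":-33,"tz":-1,"wx":0,"wy":0,"wz":0,"gripper":-1},{"tx":0,"ty":-33,"tz":-1,"wx":0,"wy":0,"wz":0,"gripper":-1},{"tx":0,"ty":-33,"tz":-1,"wx":0,"wy":0,"wz":0,"gripper":-1},{"tx":0,"ty":-33,"tz":-1,"wx":0,"wy":0,"wz":0,"gripper":-1}]'; python3 shot.py 6 473 287 10; python3 go.py 450 -95.5 150 -10
cat > kn.py <<'E'
from ang import *
for n in("top","scene"):
    c=dict(np.load(n+sys.argv[1]+".npz")); up=4; fr=cv2.resize(c["frame"],None,fx=up,fy=up,interpolation=cv2.INTER_CUBIC)
    V=fr.max(2).astype(int); v,u=np.mgrid[0:fr.shape[0],0:fr.shape[1]]; uv=(np.c_[u.ravel(),v.ravel()]+.5)/up-.5
    W=plane(c,uv,23)[:,:2].reshape(*V.shape,2); near=np.hypot(W[...,0]-473.5,W[...,1]-287.5)<42
    q=fr[near]; print(n,np.percentile(q.max(1),[5,20,40,60,80]))
    S=cv2.cvtColor(fr,cv2.COLOR_RGB2HSV)[...,1]
    cv2.imwrite(f"pics/kn_{n}.png",cv2.resize(fr[slice(*(np.where(near)[0][[0,-1]]+[-40,40])),np.where(near)[1].min()-40:np.where(near)[1].max()+40][:,:,::-1],None,fx=1.3,fy=1.3))
E
python3 kn.py 6
```

```text
time: 7.6
tool_pos: [538.1, -33.1, 150.4]
tcp_rot: [-2.474, 1.57, -2.743]
contact_force: [1.0, -0.3, 0.2]
grip_width: 92.0
top crop origin 116 194 x2.5
scene crop origin 352 200 x2.5
t 7.7 pos [537.8 -35.9 150.4] jaw -15.72 q [-0.21  0.44  1.6  -0.    1.1   0.07] w 91.8 F [-0.4  0.3 -0.1]
  tx,ty,tz [ 0.06 -8.12 -6.84] w [-0.1   -0.001  0.002] dist 10.6
top [ 30.  87. 155. 190. 193.]
scene [ 53.  83. 149. 190. 209.]
```

View pics/kn_top.png

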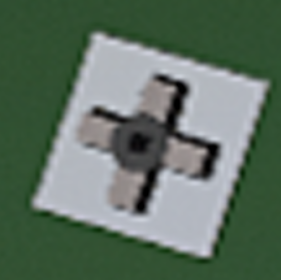

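View pics/kn_scene.png

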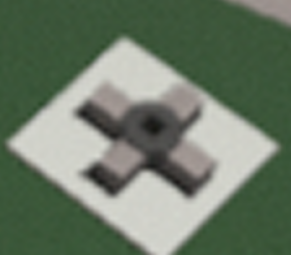

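```bash
python3 - <<'E'
from h import *
for n in("top","scene"):
    c=dict(np.load(n+"6.npz")); up=4; fr=cv2.resize(c["frame"],None,fx=up,fy=up,interpolation=cv2.INTER_CUBIC)
    hsv=cv2.cvtColor(fr,cv2.COLOR_RGB2HSV).astype(int);H,S,V=hsv[...,0],hsv[...,1],hsv[...,2]
    v,u=np.mgrid[0:V.shape[0],0:V.shape[1]]; uv=(np.c_[u.ravel(),v.ravel()]+.5)/up-.5
    def W(z): return plane(c,uv,z)[:,:2].reshape(*V.shape,2)
    W10=W(10); m=(~((H>40)&(H<85)&(S>70)))&(np.hypot(W10[...,0]-473.5,W10[...,1]-287.5)<68)
    print(n,"pad",W10[m].mean(0).round(1))
    W24=W(24); m=(V<45)&(np.hypot(W24[...,0]-473.5,W24[...,1]-287.5)<9); print("  hubhole",W24[m].mean(0).round(1),m.sum())
    W22=W(22); q=fr.astype(int); m=(q[...,0]-q[...,2]>4)&(V>110)&(V<185)&(np.hypot(W22[...,0]-473.5,W22[...,1]-287.5)<36)
    m=cv2.morphologyEx(m.astype(np.uint8),cv2.MORPH_OPEN,np.ones((7,7)))
    k,l,s,ce=cv2.connectedComponentsWithStats(m)
    for i in range(1,k):
        if s[i,4]>150:
            p=W22[l==i].mean(0); print("  blade",s[i,4],p.round(1))
E
```

```text
top pad [472.9 286. ]
  hubhole [471.9 288. ] 206
  blade 476 [493.  281.5]
  blade 461 [477.4 309.2]
  blade 518 [466.  266.8]
  blade 524 [450.6 293.1]
scene pad [475.9 289.4]
  hubhole [472.5 290.5] 123
  blade 673 [450.3 296.8]
  blade 541 [467.2 268.8]
  blade 627 [479.  312.3]
  blade 572 [494.8 284.2]
```

Blade axes are at −15.2° against −15.5° for the cross, and the centre is about 2 mm off in both views, so the blades sit within the printed cross. Plate next.

```bash
python3 -m creep '[{"tx":3,"ty":-4,"tz":-3.4,"wx":0,"wy":0,"wz":0,"gripper":-1},{"tx":6,"ty":-8.1,"tz":-6.7,"wx":0,"wy":0,"wz":0,"gripper":-1},{"tx":9,"ty":-8.1,"tz":-6.7,"wx":0,"wy":0,"wz":0,"gripper":-1},{"tx":11,"ty":-8.1,"tz":-6.7,"wx":0,"wy":0,"wz":0,"gripper":-1},{"tx":11,"ty":-8.1,"tz":-6.7,"wx":0,"wy":0,"wz":0,"gripper":-1},{"tx":11,"ty":-8.1,"tz":-6.7,"wx":0,"wy":0,"wz":0,"gripper":-1}]'; python3 go.py 450 -96 9 -15.5;python3 shot.py 7
```

```text
time: 8.2
tool_pos: [453.0, -91.0, 39.9]
tcp_rot: [2.973, 1.568, 2.704]
contact_force: [0.2, 0.0, 0.0]
grip_width: 92.0
t 8.2 pos [453.  -91.   39.9] jaw -15.45 q [-0.36  0.49  1.92  0.    0.74 -0.1 ] w 92.0 F [0.2 0.  0. ]
  tx,ty,tz [ 3.09 -0.56 -0.14] w [ 0.001 -0.003 -0.001] dist 3.1
top crop origin 269 203 x2.5
scene crop origin 220 128 x2.5
```

View pics/s7.png

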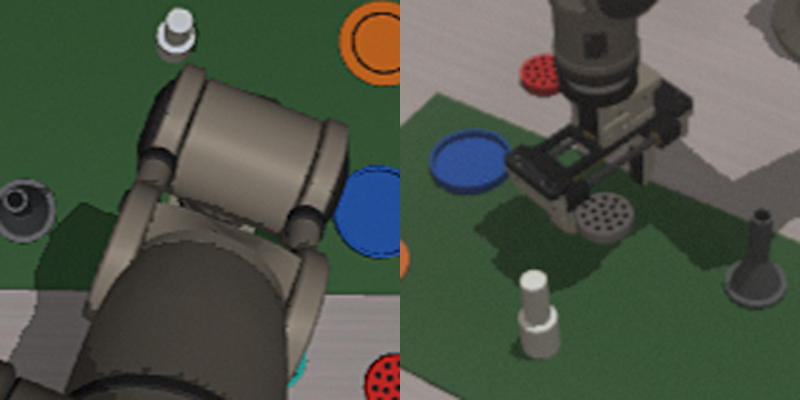

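```bash
python3 go.py 450 -96 9 -15.5
```

```text
t 8.3 pos [455.7 -91.5  41.9] jaw -15.37 q [-0.36  0.48  1.92  0.    0.74 -0.1 ] w 91.7 F [-0.2 -0.8 -0.5]
  tx,ty,tz [ 3.29 -0.58 -0.44] w [0.002 0.003 0.   ] dist 3.4
```

```bash
python3 -m creep '[{"tx":0.5,"ty":-0.5,"tz":-0.4,"wx":0,"wy":0,"wz":0,"gripper":-1},{"tx":2,"ty":-0.5,"tz":-0.4,"wx":0,"wy":0,"wz":0,"gripper":-1},{"tx":3.3,"ty":-0.5,"tz":-0.4,"wx":0,"wy":0,"wz":0,"gripper":-1},{"tx":3.3,"ty":-0.5,"tz":-0.4,"wx":0,"wy":0,"wz":0,"gripper":-1}]'; python3 -m creep '[{"tx":0,"ty":0,"tz":0,"wx":0,"wy":0,"wz":0,"gripper":1},{"tx":0,"ty":0,"tz":0,"wx":0,"wy":0,"wz":0,"gripper":1},{"tx":0,"ty":0,"tz":0,"wx":0,"wy":0,"wz":0,"gripper":1},{"tx":0,"ty":0,"tz":0,"wx":0,"wy":0,"wz":0,"gripper":1},{"tx":0,"ty":0,"tz":0,"wx":0,"wy":0,"wz":0,"gripper":1},{"tx":0,"ty":0,"tz":0,"wx":0,"wy":0,"wz":0,"gripper":1},{"tx":0,"ty":0,"tz":0,"wx":0,"wy":0,"wz":0,"gripper":1},{"tx":0,"ty":0,"tz":0,"wx":0,"wy":0,"wz":0,"gripper":1}]'; python3 go.py 625 -278 100 -15.5
```

```text
time: 8.63
tool_pos: [448.7, -95.3, 7.0]
tcp_rot: [-0.57, 1.571, -0.839]
contact_force: [-0.6, -0.1, -0.0]
grip_width: 92.2
time: 9.3
tool_pos: [448.9, -95.7, 7.9]
tcp_rot: [-0.116, 1.57, -0.385]
contact_force: [-0.6, 0.5, 6.0]
grip_width: 60.9
t 9.3 pos [448.9 -95.7   7.9] jaw -15.41 q [-0.38  0.54  1.95 -0.    0.65 -0.11] w 60.9 F [-0.6  0.5  6. ]
  tx,ty,tz [ -9.19 -12.9   21.83] w [0.002 0.001 0.   ] dist 27.0
```

```bash
python3 -m creep '[{"tx":-1,"ty":0,"tz":0,"wx":0,"wy":0,"wz":0,"gripper":1},{"tx":-3,"ty":0,"tz":0,"wx":0,"wy":0,"wz":0,"gripper":1},{"tx":-5.5,"ty":-1,"tz":1.7,"wx":0,"wy":0,"wz":0,"gripper":1},{"tx":-8,"ty":-2.5,"tz":4,"wx":0,"wy":0,"wz":0,"gripper":1},{"tx":-9,"ty":-4,"tz":6.7,"wx":0,"wy":0,"wz":0,"gripper":1},{"tx":-9,"ty":-5.5,"tz":9.5,"wx":0,"wy":0,"wz":0,"gripper":1},{"tx":-9,"ty":-7,"tz":12,"wx":0,"wy":0,"wz":0,"gripper":1},{"tx":-9,"ty":-8.5,"tz":14.5,"wx":0,"wy":0,"wz":0,"gripper":1}]'; python3 -m creep '[{"tx":0,"ty":-1.5,"tz":2.5,"wx":0,"wy":0,"wz":0,"gripper":1},{"tx":1,"ty":-3,"tz":5,"wx":0,"wy":0,"wz":0,"gripper":1},{"tx":3,"ty":-4.4,"tz":7.3,"wx":0,"wy":0,"wz":0,"gripper":1},{"tx":5,"ty":-4.4,"tz":7.3,"wx":0,"wy":0,"wz":0,"gripper":1},{"tx":5,"ty":-4.4,"tz":7.3,"wx":0,"wy":0,"wz":0,"gripper":1},{"tx":5,"ty":-4.4,"tz":7.3,"wx":0,"wy":0,"wz":0,"gripper":1}]'; python3 shot.py 8; python3 go.py 625 -278 12.5 -15.5
```

```text
time: 9.97
tool_pos: [566.2, -216.9, 97.1]
tcp_rot: [3.006, 1.57, 2.737]
contact_force: [1.0, 0.5, -2.7]
grip_width: 61.2
time: 10.47
tool_pos: [622.7, -276.9, 45.1]
tcp_rot: [2.871, 1.565, 2.602]
contact_force: [-0.1, 0.2, -2.1]
grip_width: 61.2
top crop origin 344 136 x2.5
scene crop origin 123 142 x2.5
t 10.57 pos [ 624.4 -277.4   48.2] jaw -15.39 q [-0.53  0.79  1.24  0.    1.11 -0.26] w 61.5 F [ 0.7  2.2 -2. ]
  tx,ty,tz [ 3.57 -0.04  0.08] w [0.002 0.    0.   ] dist 3.6
```

View pics/s8.png

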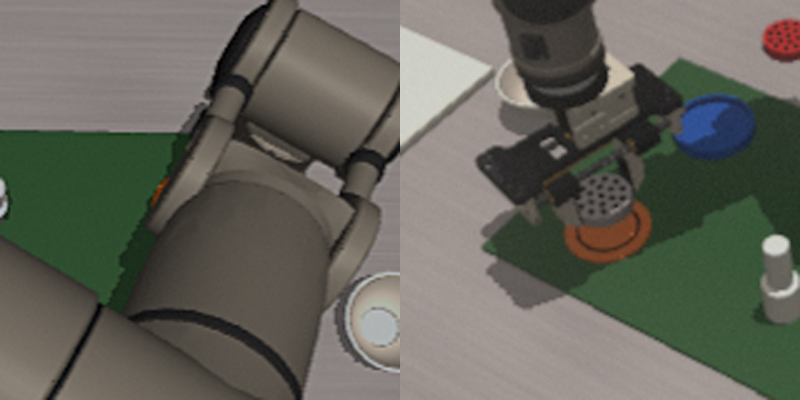

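Scene view: the plate is held level above the orange pad, plate at crop (605,200), pad at (608,228). Lower it.

```bash
python3 -m creep '[{"tx":1.5,"ty":0,"tz":0,"wx":0,"wy":0,"wz":0,"gripper":1},{"tx":2.7,"ty":0,"tz":0,"wx":0,"wy":0,"wz":0,"gripper":1},{"tx":3.3,"ty":0,"tz":0,"wx":0,"wy":0,"wz":0,"gripper":1},{"tx":3.5,"ty":0,"tz":0,"wx":0,"wy":0,"wz":0,"gripper":1},{"tx":3.5,"ty":0,"tz":0,"wx":0,"wy":0,"wz":0,"gripper":1}]'; python3 -m creep '[{"tx":0.1,"ty":0,"tz":0,"wx":0,"wy":0,"wz":0,"gripper":1},{"tx":0.1,"ty":0,"tz":0,"wx":0,"wy":0,"wz":0,"gripper":1}]'
```

```text
time: 10.98
tool_pos: [624.3, -277.6, 12.6]
tcp_rot: [3.001, 1.571, 2.732]
contact_force: [0.4, 0.6, -2.9]
grip_width: 60.8
time: 11.15
tool_pos: [624.8, -278.1, 12.0]
tcp_rot: [-0.295, 1.569, -0.564]
contact_force: [0.1, 1.1, -1.1]
grip_width: 61.0
```

```bash
python3 -m creep '[{"tx":0.1,"ty":0,"tz":0,"wx":0,"wy":0,"wz":0,"gripper":1},{"tx":0.1,"ty":0,"tz":0,"wx":0,"wy":0,"wz":0,"gripper":1}]';  python3 shot.py 9
```

```text
time: 11.32
tool_pos: [624.9, -278.1, 11.9]
tcp_rot: [-0.284, 1.569, -0.553]
contact_force: [-1.6, 0.9, 4.8]
grip_width: 61.1
top crop origin 341 139 x2.5
scene crop origin 125 151 x2.5
```

View pics/s9.png

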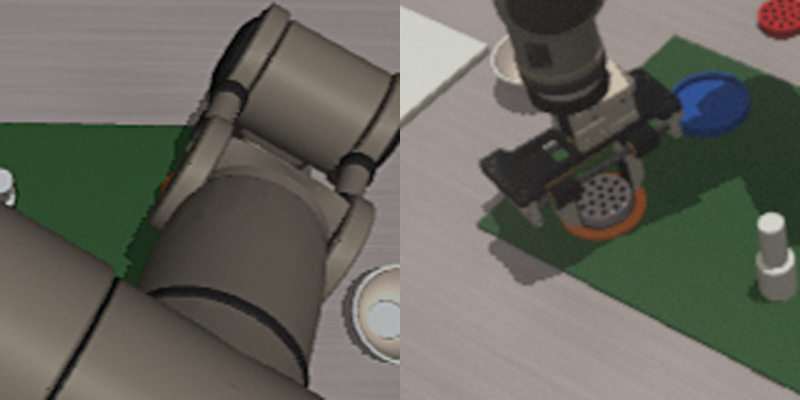

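The plate touches down centred on the pad (scene crop, plate (607,200)). Release.

```bash
python3 -m creep '[{"tx":-0.1,"ty":0,"tz":0,"wx":0,"wy":0,"wz":0,"gripper":1},{"tx":-0.1,"ty":0,"tz":0,"wx":0,"wy":0,"wz":0,"gripper":-1},{"tx":-0.1,"ty":0,"tz":0,"wx":0,"wy":0,"wz":0,"gripper":-1},{"tx":-0.1,"ty":0,"tz":0,"wx":0,"wy":0,"wz":0,"gripper":-1},{"tx":-0.1,"ty":0,"tz":0,"wx":0,"wy":0,"wz":0,"gripper":-1},{"tx":-0.1,"ty":0,"tz":0,"wx":0,"wy":0,"wz":0,"gripper":-1},{"tx":-2,"ty":0,"tz":0,"wx":0,"wy":0,"wz":0,"gripper":-1},{"tx":-5,"ty":0,"tz":0,"wx":0,"wy":0,"wz":0,"gripper":-1}]'; python3 -m creep '[{"tx":-4,"ty":0,"tz":0,"wx":0,"wy":0,"wz":0,"gripper":-1},{"tx":-8,"ty":0,"tz":0,"wx":0,"wy":0,"wz":0,"gripper":-1},{"tx":-12,"ty":0,"tz":0,"wx":0,"wy":0,"wz":0,"gripper":-1},{"tx":-13,"ty":4,"tz":-2,"wx":0,"wy":0,"wz":0,"gripper":-1},{"tx":-13,"ty":8,"tz":-6,"wx":0,"wy":0,"wz":0,"gripper":-1},{"tx":-13,"ty":10,"tz":-12,"wx":0,"wy":0,"wz":0,"gripper":-1},{"tx":-13,"ty":10,"tz":-12,"wx":0,"wy":0,"wz":0,"gripper":-1},{"tx":-13,"ty":10,"tz":-12,"wx":0,"wy":0,"wz":0,"gripper":-1}]'; python3 shot.py 10 625 -278 15
python3 - <<'E'
from h import *
for n in("top","scene"):
    c=dict(np.load(n+"10.npz")); P=cloud(c); hsv=cv2.cvtColor(c["frame"],cv2.COLOR_RGB2HSV).astype(int);H,S,V=hsv[...,0],hsv[...,1],hsv[...,2]
    print(n)
    def fit(m,z,ctr,rad,lab):
        v,u=np.mgrid[0:480,0:640]; W=plane(c,np.c_[u.ravel(),v.ravel()],z)[:,:2].reshape(480,640,2)
        mm=(m&(np.hypot(*(W-ctr).transpose(2,0,1))<rad)).astype(np.uint8)
        mm=cv2.morphologyEx(mm,cv2.MORPH_CLOSE,np.ones((3,3)))
        k=max(cv2.findContours(mm,0,cv2.CHAIN_APPROX_NONE)[0],key=cv2.contourArea).reshape(-1,2)
        e=cv2.fitEllipse(plane(c,k,z)[:,:2].astype(np.float32)); print("  ",lab,np.round(e[0],1),np.round(e[1],1))
    fit((H>3)&(H<17)&(S>140)&(V>70)|((S<80)),10,(624,-278),60,"orange")
    fit((S<80)&(P[...,2]>17),24,(624,-278),42,"plate")
E
```

```text
time: 12.08
tool_pos: [622.3, -276.7, 57.1]
tcp_rot: [2.894, 1.563, 2.625]
contact_force: [0.6, 0.8, -0.1]
grip_width: 91.7
time: 12.75
tool_pos: [528.5, -144.0, 189.1]
tcp_rot: [2.929, 1.561, 2.663]
contact_force: [1.2, -0.6, -0.4]
grip_width: 91.7
top crop origin 341 138 x2.5
scene crop origin 125 150 x2.5
top
   orange [ 627.3 -278. ] [109.  120.8]
   plate [ 625.  -277.9] [78.9 82.6]
scene
   orange [ 624.5 -277.8] [114.1 118.4]
   plate [ 627.4 -273.7] [58.4 63.2]
```

View pics/s10.png

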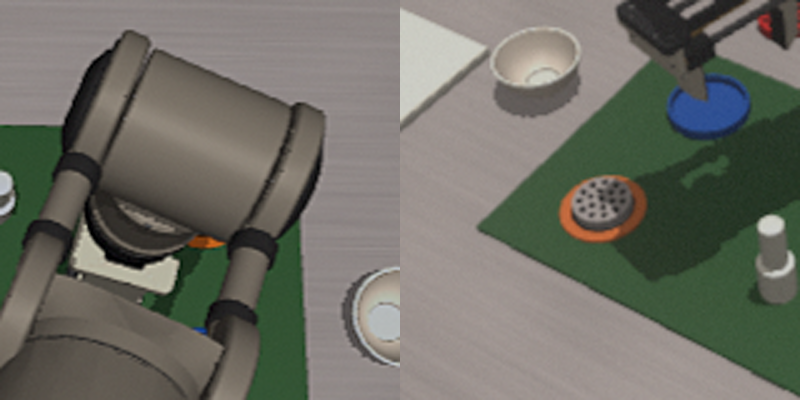

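Scene view: the plate sits inside the orange pad, rim even all round. Now refine the funnel and pusher axes from the first pictures.

```bash
python3 - <<'E'
from h import *
for n in("top","scene"):
    c=dict(np.load(n+"0.npz")); P=cloud(c); hsv=cv2.cvtColor(c["frame"],cv2.COLOR_RGB2HSV).astype(int);H,S,V=hsv[...,0],hsv[...,1],hsv[...,2]
    for lab,box,Z,r,h in(("funnel",(447,79),6,11,105),("pusher",(620,-63),6,13,100)):
        for z0,z1 in((10 if lab=="funnel" else 46,25 if lab=="funnel" else 55),(h-20,h+15)):
            m=(abs(P[...,0]-box[0])<45)&(abs(P[...,1]-box[1])<45)&(P[...,2]>z0)&(P[...,2]<z1)&~((H>40)&(H<85)&(S>70))
            q=P[m]; print(n,lab,z0,m.sum(),"mid",((q.max(0)+q.min(0))/2).round(1),"ext",np.ptp(q,axis=0).round(1))
    k=P[(P[...,2]>104)&(abs(P[...,0]-447)<45)&(abs(P[...,1]-79)<45)]; print("  ftop",k.mean(0).round(1)) if len(k) else 0
    k=P[(P[...,2]>101)&(abs(P[...,0]-620)<45)&(abs(P[...,1]+63)<45)]; print("  ptop",k.mean(0).round(1),np.ptp(k,axis=0).round(1))
E
python3 go.py 448 82 200 -15.5
```

```text
top funnel 10 267 mid [446.9  81.5  17.5] ext [62.3 62.  14.9]
top funnel 85 84 mid [446.   80.9 101.1] ext [21.8 20.3 28.7]
top pusher 46 70 mid [615.4 -65.2  50.4] ext [33.2 34.7  7.7]
top pusher 80 113 mid [617.1 -66.1  96. ] ext [24.1 25.1 28.4]
  ftop [445.6  81.5 110.8]
  ptop [617.2 -65.8 105. ] [24.  23.5  8.8]
scene funnel 10 216 mid [448.9  83.7  17.5] ext [63.1 63.2 14.9]
scene funnel 85 112 mid [448.4  84.3  99.8] ext [24.6 22.2 29.4]
scene pusher 46 84 mid [620.7 -63.6  50.5] ext [35.9 37.8  8.9]
scene pusher 80 147 mid [620.8 -62.9  95. ] ext [24.6 24.5 28.8]
  ftop [449.9  84.6 110.1]
  ptop [620.7 -62.4 105.1] [24.5 23.9  8.3]
t 12.85 pos [ 534.8 -148.7  191.1] jaw -15.34 q [-0.41  0.43  1.5  -0.    1.22 -0.14] w 91.4 F [ 0.3 -0.2  1. ]
  tx,ty,tz [ -0.91  19.96 -14.47] w [0.003 0.001 0.   ] dist 24.7
```

```bash
python3 -m creep '[{"tx":1,"ty":20,"tz":-14.5,"wx":0,"wy":0,"wz":0,"gripper":-1},{"tx":1,"ty":20,"tz":-14.5,"wx":0,"wy":0,"wz":0,"gripper":-1},{"tx":1,"ty":20,"tz":-14.5,"wx":0,"wy":0,"wz":0,"gripper":-1},{"tx":1,"ty":20,"tz":-14.5,"wx":0,"wy":0,"wz":0,"gripper":-1},{"tx":1,"ty":20,"tz":-14.5,"wx":0,"wy":0,"wz":0,"gripper":-1},{"tx":1,"ty":20,"tz":-14.5,"wx":0,"wy":0,"wz":0,"gripper":-1},{"tx":1,"ty":20,"tz":-14.5,"wx":0,"wy":0,"wz":0,"gripper":-1},{"tx":1,"ty":20,"tz":-14.5,"wx":0,"wy":0,"wz":0,"gripper":-1}]'; python3 -m creep '[{"tx":0,"ty":0,"tz":0,"wx":0,"wy":0,"wz":0,"gripper":-1}]';python3 shot.py 11 448 83 60; python3 go.py 447.7 82.7 62 -15.5
```

```text
time: 13.52
tool_pos: [449.9, 83.0, 180.8]
tcp_rot: [0.137, 1.569, -0.129]
contact_force: [1.1, -0.0, 0.3]
grip_width: 91.6
time: 13.6
tool_pos: [450.4, 81.3, 180.7]
tcp_rot: [-0.007, 1.569, -0.276]
contact_force: [-0.3, 0.5, 0.2]
grip_width: 91.7
top crop origin 196 204 x2.5
scene crop origin 282 147 x2.5
t 13.7 pos [450.1  80.6 180.5] jaw -15.52 q [ 0.01  0.27  1.77 -0.    1.1   0.28] w 91.7 F [ 0.8 -0.7  0.2]
  tx,ty,tz [11.85  0.14 -0.3 ] w [-0.     0.001  0.   ] dist 11.9
```

View pics/s11.png

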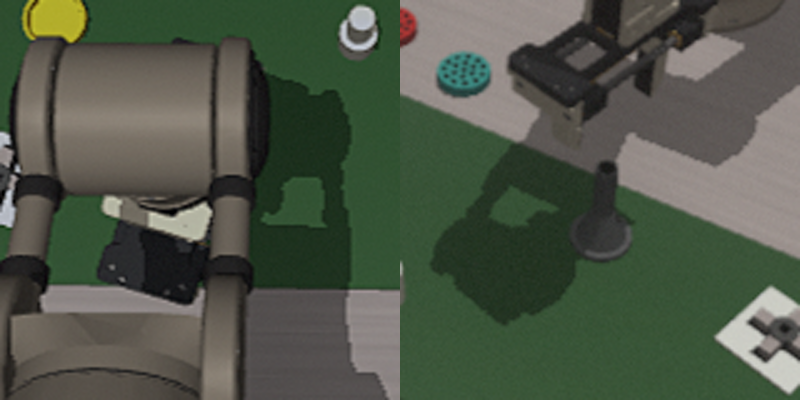

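The gripper is above the funnel, whose tube top is at scene crop (607,168), between the fingers. Descend and grip the tube.

```bash
python3 -m creep '[{"tx":3,"ty":0.1,"tz":-0.3,"wx":0,"wy":0,"wz":0,"gripper":-1},{"tx":7,"ty":0.1,"tz":-0.3,"wx":0,"wy":0,"wz":0,"gripper":-1},{"tx":10,"ty":0.1,"tz":-0.3,"wx":0,"wy":0,"wz":0,"gripper":-1},{"tx":11.8,"ty":0.1,"tz":-0.3,"wx":0,"wy":0,"wz":0,"gripper":-1},{"tx":11.8,"ty":0.1,"tz":-0.3,"wx":0,"wy":0,"wz":0,"gripper":-1},{"tx":11.8,"ty":0.1,"tz":-0.3,"wx":0,"wy":0,"wz":0,"gripper":0}]'; python3 -m creep '[{"tx":0,"ty":0,"tz":0,"wx":0,"wy":0,"wz":0,"gripper":1},{"tx":0,"ty":0,"tz":0,"wx":0,"wy":0,"wz":0,"gripper":1},{"tx":0,"ty":0,"tz":0,"wx":0,"wy":0,"wz":0,"gripper":1},{"tx":0,"ty":0,"tz":0,"wx":0,"wy":0,"wz":0,"gripper":1},{"tx":0,"ty":0,"tz":0,"wx":0,"wy":0,"wz":0,"gripper":1},{"tx":0,"ty":0,"tz":0,"wx":0,"wy":0,"wz":0,"gripper":1},{"tx":0,"ty":0,"tz":0,"wx":0,"wy":0,"wz":0,"gripper":1},{"tx":0,"ty":0,"tz":0,"wx":0,"wy":0,"wz":0,"gripper":1}]'; python3 go.py 452.5 -266 120 -15.5
```

```text
time: 14.2
tool_pos: [446.4, 82.4, 62.0]
tcp_rot: [-2.775, 1.569, -3.046]
contact_force: [0.1, 0.3, -0.3]
grip_width: 88.7
time: 14.87
tool_pos: [446.0, 83.6, 62.4]
tcp_rot: [-0.289, 1.571, -0.558]
contact_force: [0.2, -0.2, -1.3]
grip_width: 36.4
t 14.87 pos [446.   83.6  62.4] jaw -15.41 q [ 0.02  0.43  1.93 -0.    0.78  0.29] w 36.4 F [ 0.2 -0.2 -1.3]
  tx,ty,tz [ -5.75 -33.53   9.91] w [0.002 0.    0.   ] dist 35.4
```

```bash
python3 -m creep '[{"tx":0,"ty":0,"tz":0,"wx":0,"wy":0,"wz":0,"gripper":1},{"tx":0,"ty":0,"tz":0,"wx":0,"wy":0,"wz":0,"gripper":1},{"tx":0,"ty":0,"tz":0,"wx":0,"wy":0,"wz":0,"gripper":1},{"tx":0,"ty":0,"tz":0,"wx":0,"wy":0,"wz":0,"gripper":1},{"tx":0,"ty":0,"tz":0,"wx":0,"wy":0,"wz":0,"gripper":1},{"tx":0,"ty":0,"tz":0,"wx":0,"wy":0,"wz":0,"gripper":1}]'; python3 go.py 452.5 -266 120 -15.5
```

```text
time: 15.37
tool_pos: [445.9, 83.5, 62.3]
tcp_rot: [-2.482, 1.571, -2.751]
contact_force: [0.0, -1.0, -0.4]
grip_width: 21.4
t 15.37 pos [445.9  83.5  62.3] jaw -15.41 q [ 0.02  0.43  1.93 -0.    0.78  0.29] w 21.4 F [ 0.  -1.  -0.4]
  tx,ty,tz [ -5.77 -33.52   9.92] w [ 0.002 -0.     0.   ] dist 35.4
```

```bash
python3 -m creep '[{"tx":-1,"ty":0,"tz":0,"wx":0,"wy":0,"wz":0,"gripper":1},{"tx":-3,"ty":0,"tz":0,"wx":0,"wy":0,"wz":0,"gripper":1},{"tx":-5,"ty":-1,"tz":0.3,"wx":0,"wy":0,"wz":0,"gripper":1},{"tx":-6,"ty":-3.5,"tz":1,"wx":0,"wy":0,"wz":0,"gripper":1},{"tx":-6,"ty":-6.5,"tz":2,"wx":0,"wy":0,"wz":0,"gripper":1},{"tx":-6,"ty":-9.5,"tz":3,"wx":0,"wy":0,"wz":0,"gripper":1},{"tx":-6,"ty":-12.5,"tz":4,"wx":0,"wy":0,"wz":0,"gripper":1},{"tx":-6,"ty":-15.5,"tz":5,"wx":0,"wy":0,"wz":0,"gripper":1}]'; python3 -m creep '[{"tx":0,"ty":-3,"tz":1,"wx":0,"wy":0,"wz":0,"gripper":1},{"tx":0,"ty":-6,"tz":2,"wx":0,"wy":0,"wz":0,"gripper":1},{"tx":0,"ty":-9,"tz":3,"wx":0,"wy":0,"wz":0,"gripper":1},{"tx":0,"ty":-12,"tz":4,"wx":0,"wy":0,"wz":0,"gripper":1},{"tx":0,"ty":-15,"tz":4.5,"wx":0,"wy":0,"wz":0,"gripper":1},{"tx":0,"ty":-17,"tz":5,"wx":0,"wy":0,"wz":0,"gripper":1},{"tx":0,"ty":-18,"tz":5,"wx":0,"wy":0,"wz":0,"gripper":1},{"tx":0,"ty":-18,"tz":5,"wx":0,"wy":0,"wz":0,"gripper":1}]';  python3 -m creep '[{"tx":0,"ty":0,"tz":0,"wx":0,"wy":0,"wz":0,"gripper":1}]'; python3 go.py 452.5 -266 68 -15.5; python3 shot.py 12 452 -266 40
```

```text
time: 16.03
tool_pos: [452.9, -80.6, 122.5]
tcp_rot: [-0.297, 1.57, -0.566]
contact_force: [1.0, -1.2, -1.2]
grip_width: 21.4
time: 16.7
tool_pos: [452.8, -267.5, 122.1]
tcp_rot: [-2.492, 1.57, -2.764]
contact_force: [-0.1, 0.1, -1.1]
grip_width: 21.3
time: 16.78
tool_pos: [453.0, -265.3, 122.1]
tcp_rot: [2.433, 1.57, 2.163]
contact_force: [-0.0, 0.5, -2.1]
grip_width: 21.3
t 16.78 pos [ 453.  -265.3  122.1] jaw -15.46 q [-0.68  0.45  1.67  0.    1.02 -0.41] w 21.3 F [-0.   0.5 -2.1]
  tx,ty,tz [ 5.41 -0.08 -0.02] w [ 0.001 -0.001 -0.001] dist 5.4
top crop origin 341 205 x2.5
scene crop origin 167 105 x2.5
```

View pics/s12.png

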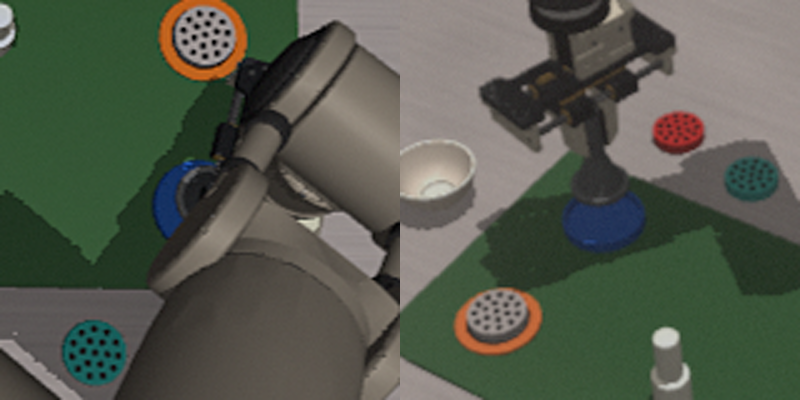

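The funnel hangs upright over the blue collar, and the plate looks centred in the top view (203,37). Lower.

```bash
python3 -m creep '[{"tx":1.5,"ty":0,"tz":0,"wx":0,"wy":0,"wz":0,"gripper":1},{"tx":3.5,"ty":-0.1,"tz":0,"wx":0,"wy":0,"wz":0,"gripper":1},{"tx":4.7,"ty":-0.1,"tz":0,"wx":0,"wy":0,"wz":0,"gripper":1},{"tx":5.3,"ty":-0.1,"tz":0,"wx":0,"wy":0,"wz":0,"gripper":1},{"tx":5.4,"ty":-0.1,"tz":0,"wx":0,"wy":0,"wz":0,"gripper":1},{"tx":5.4,"ty":-0.1,"tz":0,"wx":0,"wy":0,"wz":0,"gripper":1}]'; python3 -m creep '[{"tx":0.1,"ty":0,"tz":0,"wx":0,"wy":0,"wz":0,"gripper":1},{"tx":0.1,"ty":0,"tz":0,"wx":0,"wy":0,"wz":0,"gripper":1}]'; python3 -m creep '[{"tx":0.1,"ty":0,"tz":0,"wx":0,"wy":0,"wz":0,"gripper":1},{"tx":0.1,"ty":0,"tz":0,"wx":0,"wy":0,"wz":0,"gripper":1}]'
```

```text
time: 17.38
tool_pos: [453.4, -266.2, 68.5]
tcp_rot: [2.513, 1.571, 2.245]
contact_force: [-0.3, 0.1, -0.9]
grip_width: 21.4
time: 17.55
tool_pos: [453.6, -267.0, 68.1]
tcp_rot: [-0.422, 1.569, -0.691]
contact_force: [-0.0, 0.2, -1.9]
grip_width: 21.5
time: 17.72
tool_pos: [453.3, -267.1, 66.7]
tcp_rot: [-0.455, 1.57, -0.724]
contact_force: [-0.2, 0.3, -0.4]
grip_width: 21.8
```

```bash
python3 -m creep '[{"tx":0.1,"ty":0,"tz":0,"wx":0,"wy":0,"wz":0,"gripper":1},{"tx":0.1,"ty":0,"tz":0,"wx":0,"wy":0,"wz":0,"gripper":1}]'; python3 shot.py 13 452 -266 40
```

```text
time: 17.88
tool_pos: [453.5, -267.2, 66.1]
tcp_rot: [-0.436, 1.57, -0.705]
contact_force: [0.6, 1.2, 3.3]
grip_width: 21.6
top crop origin 341 205 x2.5
scene crop origin 167 105 x2.5
```

View pics/s13.png

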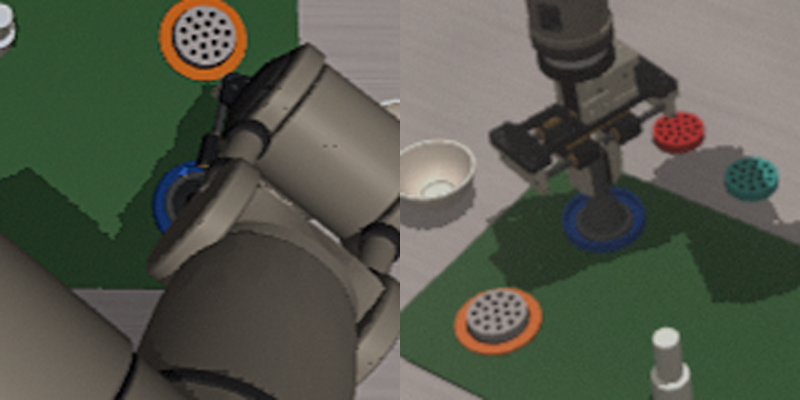

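The funnel flange is centred in the blue collar and touching (+3 N). Release and go to the pusher.

```bash
python3 -m creep '[{"tx":0,"ty":0,"tz":0,"wx":0,"wy":0,"wz":0,"gripper":-1},{"tx":0,"ty":0,"tz":0,"wx":0,"wy":0,"wz":0,"gripper":-1},{"tx":0,"ty":0,"tz":0,"wx":0,"wy":0,"wz":0,"gripper":-1},{"tx":0,"ty":0,"tz":0,"wx":0,"wy":0,"wz":0,"gripper":-1},{"tx":0,"ty":0,"tz":0,"wx":0,"wy":0,"wz":0,"gripper":-1},{"tx":0,"ty":0,"tz":0,"wx":0,"wy":0,"wz":0,"gripper":-1},{"tx":0,"ty":0,"tz":0,"wx":0,"wy":0,"wz":0,"gripper":-1},{"tx":0,"ty":0,"tz":0,"wx":0,"wy":0,"wz":0,"gripper":-1}]'; python3 -m creep '[{"tx":-1,"ty":0,"tz":0,"wx":0,"wy":0,"wz":0,"gripper":-1},{"tx":-4,"ty":0,"tz":0,"wx":0,"wy":0,"wz":0,"gripper":-1},{"tx":-8,"ty":0,"tz":0,"wx":0,"wy":0,"wz":0,"gripper":-1},{"tx":-11,"ty":0,"tz":0,"wx":0,"wy":0,"wz":0,"gripper":-1},{"tx":-11,"ty":0,"tz":0,"wx":0,"wy":0,"wz":0,"gripper":-1}]'; python3 go.py 618.5 -64.2 165 -15.5
```

```text
time: 18.65
tool_pos: [453.1, -267.0, 65.4]
tcp_rot: [-1.307, 1.571, -1.576]
contact_force: [1.0, -0.4, 0.4]
grip_width: 70.5
time: 19.07
tool_pos: [455.9, -269.0, 182.5]
tcp_rot: [-0.409, 1.558, -0.678]
contact_force: [0.9, -0.1, 0.3]
grip_width: 91.3
t 19.07 pos [ 455.9 -269.   182.5] jaw -15.4 q [-0.68  0.38  1.59 -0.    1.15 -0.41] w 91.3 F [ 0.9 -0.1  0.3]
  tx,ty,tz [ 1.75 24.07 10.22] w [0.002 0.011 0.005] dist 26.2
```

```bash
python3 -m creep '[{"tx":1,"ty":24,"tz":10.2,"wx":0,"wy":0,"wz":0,"gripper":-1},{"tx":1,"ty":24,"tz":10.2,"wx":0,"wy":0,"wz":0,"gripper":-1},{"tx":1,"ty":24,"tz":10.2,"wx":0,"wy":0,"wz":0,"gripper":-1},{"tx":1,"ty":24,"tz":10.2,"wx":0,"wy":0,"wz":0,"gripper":-1},{"tx":1,"ty":24,"tz":10.2,"wx":0,"wy":0,"wz":0,"gripper":-1},{"tx":1,"ty":24,"tz":10.2,"wx":0,"wy":0,"wz":0,"gripper":-1},{"tx":1,"ty":24,"tz":10.2,"wx":0,"wy":0,"wz":0,"gripper":-1},{"tx":1,"ty":24,"tz":10.2,"wx":0,"wy":0,"wz":0,"gripper":-1}]'; python3 -m creep '[{"tx":0,"ty":0,"tz":0,"wx":0,"wy":0,"wz":0,"gripper":-1}]';python3 shot.py 14 618 -64 60; python3 go.py 618.5 -64.2 60 -15.5
```

```text
time: 19.73
tool_pos: [616.4, -59.7, 165.0]
tcp_rot: [1.757, 1.57, 1.493]
contact_force: [-0.9, 0.5, 0.2]
grip_width: 91.5
time: 19.82
tool_pos: [614.9, -62.4, 165.1]
tcp_rot: [-2.464, 1.57, -2.732]
contact_force: [-0.7, 0.4, 0.7]
grip_width: 91.9
top crop origin 258 135 x2.5
scene crop origin 194 171 x2.5
t 19.92 pos [614.5 -63.9 165.5] jaw -15.47 q [-0.23  0.56  1.34 -0.    1.24  0.04] w 92.1 F [ 0.4 -0.7 -0.2]
  tx,ty,tz [10.55  0.09  0.4 ] w [ 0.    -0.     0.001] dist 10.6
```

View pics/s14.png

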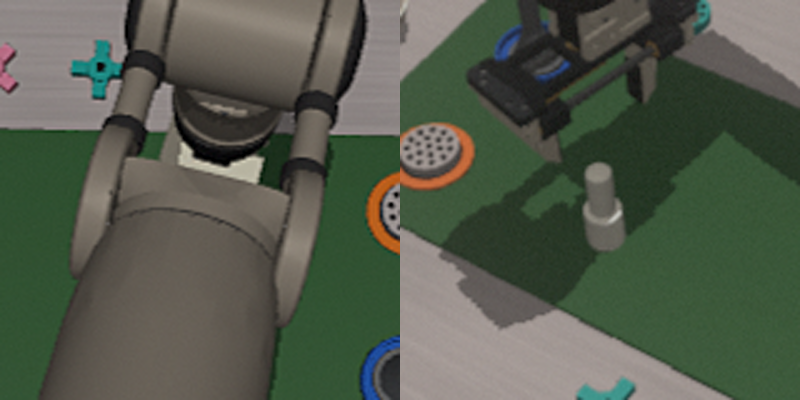

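The pusher's handle (599,170) lies between the open fingers. Descend and grip the handle.

```bash
python3 -m creep '[{"tx":3,"ty":0.1,"tz":0.4,"wx":0,"wy":0,"wz":0,"gripper":-1},{"tx":7,"ty":0.1,"tz":0.4,"wx":0,"wy":0,"wz":0,"gripper":-1},{"tx":9,"ty":0.1,"tz":0.4,"wx":0,"wy":0,"wz":0,"gripper":-1},{"tx":10.4,"ty":0.1,"tz":0.4,"wx":0,"wy":0,"wz":0,"gripper":-1},{"tx":10.4,"ty":0.1,"tz":0.4,"wx":0,"wy":0,"wz":0,"gripper":-1},{"tx":10.4,"ty":0.1,"tz":0.4,"wx":0,"wy":0,"wz":0,"gripper":1}]'; python3 -m creep '[{"tx":0,"ty":0,"tz":0,"wx":0,"wy":0,"wz":0,"gripper":1},{"tx":0,"ty":0,"tz":0,"wx":0,"wy":0,"wz":0,"gripper":1},{"tx":0,"ty":0,"tz":0,"wx":0,"wy":0,"wz":0,"gripper":1},{"tx":0,"ty":0,"tz":0,"wx":0,"wy":0,"wz":0,"gripper":1},{"tx":0,"ty":0,"tz":0,"wx":0,"wy":0,"wz":0,"gripper":1},{"tx":0,"ty":0,"tz":0,"wx":0,"wy":0,"wz":0,"gripper":1},{"tx":0,"ty":0,"tz":0,"wx":0,"wy":0,"wz":0,"gripper":1},{"tx":0,"ty":0,"tz":0,"wx":0,"wy":0,"wz":0,"gripper":1}]';python3 -m creep '[{"tx":0,"ty":0,"tz":0,"wx":0,"wy":0,"wz":0,"gripper":1},{"tx":0,"ty":0,"tz":0,"wx":0,"wy":0,"wz":0,"gripper":1},{"tx":0,"ty":0,"tz":0,"wx":0,"wy":0,"wz":0,"gripper":1},{"tx":0,"ty":0,"tz":0,"wx":0,"wy":0,"wz":0,"gripper":1},{"tx":0,"ty":0,"tz":0,"wx":0,"wy":0,"wz":0,"gripper":1}]'; python3 go.py 637.5 244 120 -15.5
```

```text
time: 20.42
tool_pos: [618.7, -64.2, 61.4]
tcp_rot: [-2.891, 1.57, 3.121]
contact_force: [0.9, -0.6, -0.2]
grip_width: 88.9
time: 21.08
tool_pos: [619.4, -62.7, 61.4]
tcp_rot: [-1.716, 1.571, -1.985]
contact_force: [-0.1, -1.2, -0.4]
grip_width: 36.5
time: 21.5
tool_pos: [619.4, -62.8, 61.3]
tcp_rot: [-1.696, 1.571, -1.965]
contact_force: [0.8, 1.0, -0.9]
grip_width: 25.4
t 21.5 pos [619.4 -62.8  61.3] jaw -15.41 q [-0.22  0.68  1.44 -0.    1.02  0.05] w 25.4 F [ 0.8  1.  -0.9]
  tx,ty,tz [-5.87 30.05 -6.41] w [ 0.002 -0.     0.   ] dist 31.3
```

```bash
python3 -m creep '[{"tx":-1,"ty":0,"tz":0,"wx":0,"wy":0,"wz":0,"gripper":1},{"tx":-3,"ty":0,"tz":0,"wx":0,"wy":0,"wz":0,"gripper":1},{"tx":-5,"ty":1,"tz":-0.3,"wx":0,"wy":0,"wz":0,"gripper":1},{"tx":-6,"ty":3.5,"tz":-0.8,"wx":0,"wy":0,"wz":0,"gripper":1},{"tx":-6,"ty":6.5,"tz":-1.4,"wx":0,"wy":0,"wz":0,"gripper":1},{"tx":-6,"ty":9.5,"tz":-2,"wx":0,"wy":0,"wz":0,"gripper":1},{"tx":-6,"ty":12.5,"tz":-2.7,"wx":0,"wy":0,"wz":0,"gripper":1},{"tx":-6,"ty":15.5,"tz":-3.4,"wx":0,"wy":0,"wz":0,"gripper":1}]'; python3 -m creep '[{"tx":0,"ty":3,"tz":-0.6,"wx":0,"wy":0,"wz":0,"gripper":1},{"tx":0,"ty":6,"tz":-1.3,"wx":0,"wy":0,"wz":0,"gripper":1},{"tx":0,"ty":9,"tz":-2,"wx":0,"wy":0,"wz":0,"gripper":1},{"tx":0,"ty":12,"tz":-2.5,"wx":0,"wy":0,"wz":0,"gripper":1},{"tx":0,"ty":13.7,"tz":-2.8,"wx":0,"wy":0,"wz":0,"gripper":1},{"tx":0,"ty":14.5,"tz":-3,"wx":0,"wy":0,"wz":0,"gripper":1},{"tx":0,"ty":14.5,"tz":-3,"wx":0,"wy":0,"wz":0,"gripper":1},{"tx":0,"ty":14.5,"tz":-3,"wx":0,"wy":0,"wz":0,"gripper":1}]';  python3 -m creep '[{"tx":0,"ty":0,"tz":0,"wx":0,"wy":0,"wz":0,"gripper":1}]'; python3 go.py 637.5 244 67 -15.5; python3 shot.py 15 637 244 40
```

```text
time: 22.17
tool_pos: [627.7, 96.9, 122.2]
tcp_rot: [0.074, 1.57, -0.195]
contact_force: [0.7, 0.1, -0.8]
grip_width: 25.4
time: 22.83
tool_pos: [637.3, 242.8, 121.4]
tcp_rot: [-1.688, 1.57, -1.957]
contact_force: [0.4, -0.2, -2.2]
grip_width: 25.1
time: 22.92
tool_pos: [637.5, 241.9, 121.4]
tcp_rot: [-1.748, 1.57, -2.019]
contact_force: [0.1, 0.1, -1.4]
grip_width: 25.3
t 22.92 pos [637.5 241.9 121.4] jaw -15.48 q [ 0.25  0.72  1.18 -0.    1.25  0.52] w 25.3 F [ 0.1  0.1 -1.4]
  tx,ty,tz [ 5.44  0.21 -0.05] w [ 0.    -0.     0.001] dist 5.4
top crop origin 134 128 x2.5
scene crop origin 308 238 x2.5
```

View pics/s15.png

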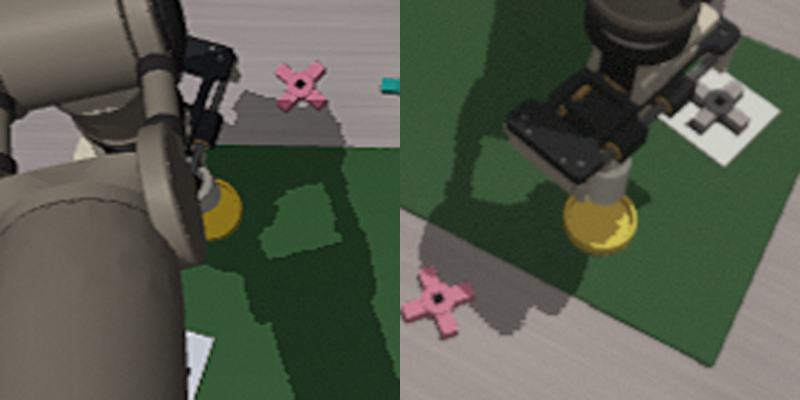

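The pusher hangs over the yellow collar (scene crop, pusher (605,185), collar (600,220)). Lower.

```bash
python3 -m creep '[{"tx":1.5,"ty":0.2,"tz":0,"wx":0,"wy":0,"wz":0,"gripper":1},{"tx":3.5,"ty":0.2,"tz":0,"wx":0,"wy":0,"wz":0,"gripper":1},{"tx":4.7,"ty":0.2,"tz":0,"wx":0,"wy":0,"wz":0,"gripper":1},{"tx":5.3,"ty":0.2,"tz":0,"wx":0,"wy":0,"wz":0,"gripper":1},{"tx":5.4,"ty":0.2,"tz":0,"wx":0,"wy":0,"wz":0,"gripper":1},{"tx":5.4,"ty":0.2,"tz":0,"wx":0,"wy":0,"wz":0,"gripper":1}]'; python3 -m creep '[{"tx":0.1,"ty":0,"tz":0,"wx":0,"wy":0,"wz":0,"gripper":1},{"tx":0.1,"ty":0,"tz":0,"wx":0,"wy":0,"wz":0,"gripper":1}]'; python3 -m creep '[{"tx":0.1,"ty":0,"tz":0,"wx":0,"wy":0,"wz":0,"gripper":1},{"tx":0.1,"ty":0,"tz":0,"wx":0,"wy":0,"wz":0,"gripper":1}]'; python3 shot.py 16 637 244 40
```

```text
time: 23.52
tool_pos: [638.1, 245.0, 67.4]
tcp_rot: [-1.942, 1.571, -2.211]
contact_force: [0.4, -0.4, -1.0]
grip_width: 25.4
time: 23.68
tool_pos: [638.5, 245.4, 67.3]
tcp_rot: [0.465, 1.569, 0.196]
contact_force: [1.2, -0.0, -1.1]
grip_width: 25.6
time: 23.85
tool_pos: [638.1, 245.4, 65.8]
tcp_rot: [0.398, 1.57, 0.129]
contact_force: [0.2, -0.4, -1.0]
grip_width: 25.0
top crop origin 134 128 x2.5
scene crop origin 308 238 x2.5
```

View pics/s16.png

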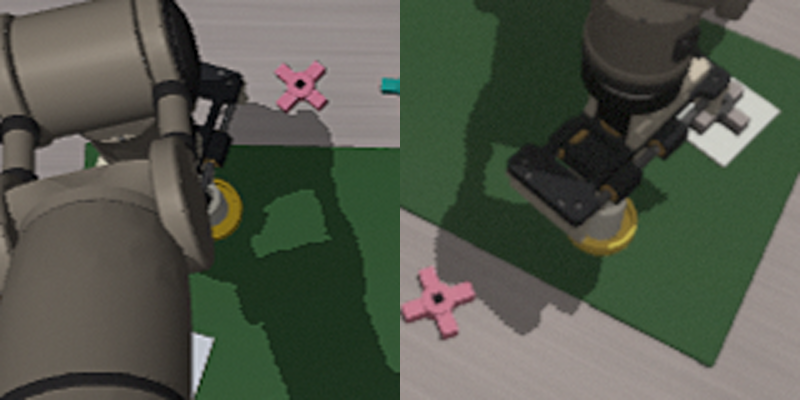

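The foot is inside the collar with no contact yet. Step down a little more, then release.

```bash
python3 -m creep '[{"tx":0.1,"ty":0,"tz":0,"wx":0,"wy":0,"wz":0,"gripper":1},{"tx":0.1,"ty":0,"tz":0,"wx":0,"wy":0,"wz":0,"gripper":1}]'; python3 -m creep '[{"tx":0,"ty":0,"tz":0,"wx":0,"wy":0,"wz":0,"gripper":1}]'
```

```text
time: 24.12
tool_pos: [638.1, 245.5, 65.3]
tcp_rot: [0.439, 1.57, 0.17]
contact_force: [-1.7, 0.3, 3.5]
grip_width: 25.3
time: 24.2
tool_pos: [638.2, 245.5, 65.3]
tcp_rot: [0.461, 1.57, 0.192]
contact_force: [-2.4, -1.1, 4.9]
grip_width: 25.4
```

```bash
python3 -m creep '[{"tx":0,"ty":0,"tz":0,"wx":0,"wy":0,"wz":0,"gripper":-1},{"tx":0,"ty":0,"tz":0,"wx":0,"wy":0,"wz":0,"gripper":-1},{"tx":0,"ty":0,"tz":0,"wx":0,"wy":0,"wz":0,"gripper":-1},{"tx":0,"ty":0,"tz":0,"wx":0,"wy":0,"wz":0,"gripper":-1},{"tx":0,"ty":0,"tz":0,"wx":0,"wy":0,"wz":0,"gripper":-1},{"tx":0,"ty":0,"tz":0,"wx":0,"wy":0,"wz":0,"gripper":-1},{"tx":0,"ty":0,"tz":0,"wx":0,"wy":0,"wz":0,"gripper":-1},{"tx":0,"ty":0,"tz":0,"wx":0,"wy":0,"wz":0,"gripper":-1}]'; python3 -m creep '[{"tx":-1,"ty":0,"tz":0,"wx":0,"wy":0,"wz":0,"gripper":-1},{"tx":-4,"ty":0,"tz":0,"wx":0,"wy":0,"wz":0,"gripper":-1},{"tx":-8,"ty":0,"tz":0,"wx":0,"wy":0,"wz":0,"gripper":-1},{"tx":-12,"ty":0,"tz":0,"wx":0,"wy":0,"wz":0,"gripper":-1},{"tx":-13,"ty":0,"tz":0,"wx":0,"wy":0,"wz":0,"gripper":-1}]'; python3 go.py 420 0 250 -15.5
```

```text
time: 24.87
tool_pos: [637.9, 245.3, 64.3]
tcp_rot: [-1.477, 1.571, -1.746]
contact_force: [-0.7, 0.6, 0.4]
grip_width: 74.4
time: 25.28
tool_pos: [640.6, 246.1, 203.2]
tcp_rot: [0.521, 1.558, 0.252]
contact_force: [1.9, -0.3, 1.8]
grip_width: 92.1
t 25.28 pos [640.6 246.1 203.2] jaw -15.41 q [ 0.26  0.66  1.06 -0.    1.41  0.52] w 92.1 F [ 1.9 -0.3  1.8]
  tx,ty,tz [ -5.02 -29.56 -14.68] w [ 0.002  0.011 -0.006] dist 33.4
```

```bash
python3 -m creep '[{"tx":-4,"ty":-29,"tz":-14.5,"wx":0,"wy":0,"wz":0,"gripper":-1},{"tx":-4,"ty":-29,"tz":-14.5,"wx":0,"wy":0,"wz":0,"gripper":-1},{"tx":-4,"ty":-29,"tz":-14.5,"wx":0,"wy":0,"wz":0,"gripper":-1},{"tx":-4,"ty":-29,"tz":-14.5,"wx":0,"wy":0,"wz":0,"gripper":-1},{"tx":-4,"ty":-29,"tz":-14.5,"wx":0,"wy":0,"wz":0,"gripper":-1},{"tx":-4,"ty":-29,"tz":-14.5,"wx":0,"wy":0,"wz":0,"gripper":-1},{"tx":-4,"ty":-29,"tz":-14.5,"wx":0,"wy":0,"wz":0,"gripper":-1},{"tx":-4,"ty":-29,"tz":-14.5,"wx":0,"wy":0,"wz":0,"gripper":-1}]';  python3 go.py 300 -440 250 -50
```

```text
time: 25.95
tool_pos: [419.2, 3.0, 235.4]
tcp_rot: [-0.25, 1.569, -0.519]
contact_force: [0.7, -0.8, -0.2]
grip_width: 92.0
t 25.95 pos [419.2   3.  235.4] jaw -15.41 q [-0.18  0.14  1.77 -0.    1.23  0.09] w 92.0 F [ 0.7 -0.8 -0.2]
  tx,ty,tz [ -1.44 -45.88   0.28] w [ 0.604  0.002 -0.   ] dist 45.9
```

```bash
python3 -m creep '[{"tx":-1.4,"ty":-33,"tz":2,"wx":0.5,"wy":0,"wz":0,"gripper":-1},{"tx":-1.4,"ty":-33,"tz":2,"wx":0.5,"wy":0,"wz":0,"gripper":-1},{"tx":-1.4,"ty":-33,"tz":2,"wx":0.5,"wy":0,"wz":0,"gripper":-1},{"tx":-1.4,"ty":-33,"tz":2,"wx":0.5,"wy":0,"wz":0,"gripper":-1},{"tx":-1.4,"ty":-33,"tz":2,"wx":0.5,"wy":0,"wz":0,"gripper":-1},{"tx":-1.4,"ty":-33,"tz":2,"wx":0.5,"wy":0,"wz":0,"gripper":-1},{"tx":-1.4,"ty":-33,"tz":2,"wx":0.5,"wy":0,"wz":0,"gripper":-1},{"tx":-1.4,"ty":-33,"tz":2,"wx":0.5,"wy":0,"wz":0,"gripper":-1}]';  python3 go.py 240 -465 240 -60
```

```text
time: 26.62
tool_pos: [351.7, -321.4, 249.5]
tcp_rot: [-0.156, 1.569, -0.925]
contact_force: [0.3, -0.2, -0.2]
grip_width: 92.0
t 26.62 pos [ 351.7 -321.4  249.5] jaw -44.1 q [-0.9   0.23  1.61 -0.    1.29 -0.13] w 92.0 F [ 0.3 -0.2 -0.2]
  tx,ty,tz [  0.96 -18.09   1.96] w [0.278 0.002 0.   ] dist 18.2
```

```bash
python3 -m creep '[{"tx":1,"ty":-18,"tz":2,"wx":0.28,"wy":0,"wz":0,"gripper":-1},{"tx":1,"ty":-18,"tz":2,"wx":0.28,"wy":0,"wz":0,"gripper":-1},{"tx":1,"ty":-18,"tz":2,"wx":0.28,"wy":0,"wz":0,"gripper":-1},{"tx":1,"ty":-18,"tz":2,"wx":0.28,"wy":0,"wz":0,"gripper":-1},{"tx":1,"ty":-18,"tz":2,"wx":0.28,"wy":0,"wz":0,"gripper":-1},{"tx":1,"ty":-18,"tz":2,"wx":0.28,"wy":0,"wz":0,"gripper":-1}]'; python3 - <<'E'
from h import *
from plant import *
ims=[]
for n in ("top","scene"):
    c=capture(n); np.savez(f"{n}20.npz",**c); cv2.imwrite(f"pics/{n}20.png",c["frame"][:,:,::-1])
    P=cloud(c); hsv=cv2.cvtColor(c["frame"],cv2.COLOR_RGB2HSV).astype(int);H,S,V=hsv[...,0],hsv[...,1],hsv[...,2]; g=(H>40)&(H<85)&(S>70)
    mid=lambda q:((q.max(0)+q.min(0))/2).round(1)
    for lab,ctr,z0,z1,ref in(("plate",(625,-278),17,30,"orange"),("fun flange",(453,-266),12,25,""),("fun top",(453,-266),104,125,""),("push foot",(638,244),48,62,""),("push top",(638,244),98,120,"")):
        m=(np.hypot(P[...,0]-ctr[0],P[...,1]-ctr[1])<(40 if 'fun' in lab or lab=='plate' else 30))&(P[...,2]>z0)&(P[...,2]<z1)&~g
        if lab=="fun flange": m&=~((H>100)&(H<125)&(S>120))
        q=P[m]; print(n,lab,m.sum(),mid(q),np.ptp(q,axis=0).round(1))
    for lab,h0,h1,ctr,z,r in(("orange",3,17,(625,-278),10,60),("blue",100,125,(453,-266),20,60),("yellow",20,35,(638,244),20,45)):
        m=(H>h0)&(H<h1)&(S>120)&(V>60)&(np.hypot(P[...,0]-ctr[0],P[...,1]-ctr[1])<r); v,u=np.where(m); q=plane(c,np.c_[u,v],z); print("  ",lab,mid(q),np.ptp(q,axis=0).round(1))
    if n=="top": 
        a=cv2.resize(c["frame"][190:310,370:470,::-1],(400,480),interpolation=cv2.INTER_CUBIC); b=cv2.resize(c["frame"][190:310,160:260,::-1],(400,480),interpolation=cv2.INTER_CUBIC); cv2.imwrite("pics/fin.png",np.hstack([b,a]))
E
```

```text
time: 27.12
tool_pos: [239.5, -464.9, 238.5]
tcp_rot: [-0.859, 1.57, -1.913]
contact_force: [0.4, -0.4, 0.1]
grip_width: 91.6
top plate 461 [ 623.6 -279.8   23.5] [62.7 61.8 12.9]
top fun flange 229 [ 452.1 -268.    18.6] [62.4 62.  12.8]
top fun top 80 [ 451.6 -268.7  112.2] [20.3 22.  15.6]
top push foot 85 [635.6 241.6  55.2] [36.3 37.3 12.4]
top push top 102 [635.8 240.5 106.1] [23.7 23.5 15.2]
   orange [ 623.3 -279.2   10. ] [85.  90.2  0. ]
   blue [ 450.5 -269.    20. ] [89. 92.  0.]
   yellow [633.8 241.5  20. ] [65.5 64.1  0. ]
scene plate 370 [ 625.5 -277.2   23.1] [62.6 63.5 11.9]
scene fun flange 168 [ 454.1 -264.5   18.5] [65.3 61.1 12.7]
scene fun top 57 [ 454.9 -265.5  111.9] [21.8 21.5 13.9]
scene push foot 122 [640.9 244.6  54.9] [32.7 36.8 13.1]
scene push top 135 [638.1 244.9 105.8] [26.9 25.2 15.2]
   orange [ 626.3 -275.7   10. ] [88.9 89.2  0. ]
   blue [ 455.1 -263.4   20. ] [97.1 94.9  0. ]
   yellow [642.3 245.2  20. ] [64.3 65.6  0. ]
```

View pics/fin.png

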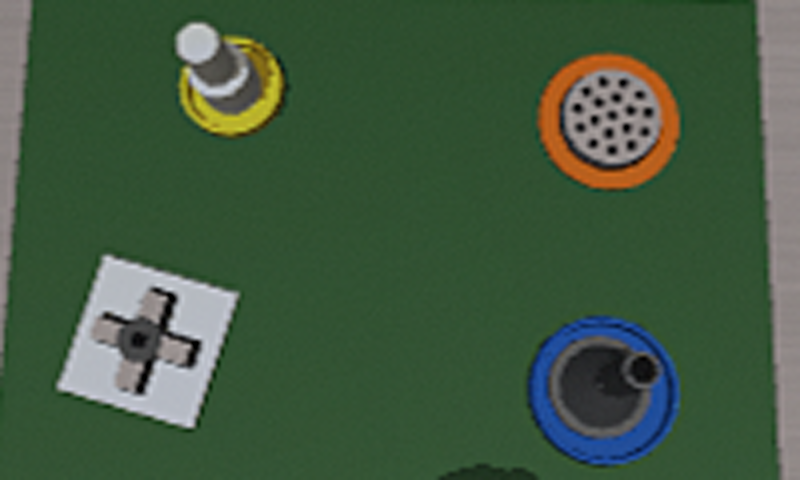

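View pics/scene20.png

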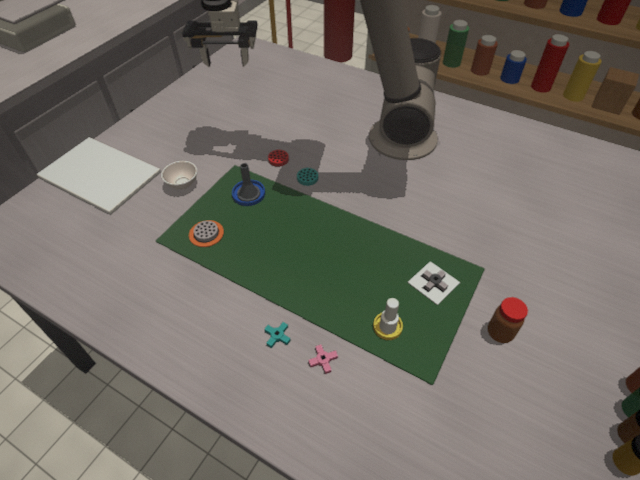

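All four parts are in place, upright or flat, with the jar, bowl and look-alikes unmoved (jar (506,320), bowl (180,178)). Handing in.

```bash
python3 -c "
from plant import *
print(close_job())"
```

```text
the job is handed in; nothing more can be done
None
```

I put all four parts away, knife first, and handed the job in at about 27 s of robot time, with the arm parked clear of everything.

| Part | Where it is | Last check |
|---|---|---|
| Knife | White pad, on the black cross | Blades at about −15.2° against −15.5° for the cross. Its centre is about 2 mm off, in both views. I left it, since the blades still lie within the printed cross. |
| Plate | Orange pad, flat | Centred within about 2 mm. |
| Funnel | Blue collar, upright | Within about 2 mm of the collar's centre. |
| Pusher | Yellow collar, upright | Within about 2–4 mm of the collar's centre, and clear of its wall. |

- **Camera disagreement:** the two cameras differed by about 3–4 mm in absolute position. I aimed at the average of the two and judged each fit within a single view.
- **Forces:** the force readings I saw stayed under 10 N. I read the force only at the end of each move.
- **Bystanders:** the jar, the bowl and the look-alikes appear unmoved in the last pictures.
- **Refused command:** the first move was refused before anything moved. I retyped it with all fields filled in and shorter shifts, and it ran.

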